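Turn the portion boards and line them up on the display plinth

TASK

The portion boards lie face down on the counter: turn each of them face up (the coved steel kerb is there to push them up against until they tip over) and set them on the display plinth, pushed square and flush into the corner of the two rails: short ends against the back rail, the first board's long side against the end rail, the others side by side with no gaps. When all the boards are in place, switch the display lamp on by pushing its lever fully over, away from the robot. Do not disturb the other things on the counter.

Things in the scene. Friction and masses are not known exactly. Their poses are not given: they have to be found in the camera images.
- board_a: wooden board, 120 (x) by 56 (y) by 12 (z) mm, about 0.09 kg; origin at its centre, x along its length. Its z axis points out of the BACK (plain wood, four round dark pads let in flush): z up means it lies face down, z down means face up (the face has a pale rectangular inlay). Both ends are alike. Friction on counter and steel 0.5 to 0.7. May be absent.
- board_b: as board_a
- board_c: as board_a
- kerb: low fixed steel kerb with a coved front, 340 mm long (y), 56 mm deep, 58 mm high. Origin: middle of its foot line, at counter height; x points into the kerb (away from the robot). The front rises in four facets through (x, z) = (0, 0), (22, 20), (34, 36), (41, 50), (44.5, 58) mm; top flat from x = 44.5 to 56 mm; free behind it for 60 mm.
- kerb_top (a point): middle of the kerb's top front edge. A board pushed lengthwise at its near end climbs the cove; with the near end at the foot line it leans at about 53 degrees on this edge, its upper end 95 mm above the counter and 73 mm beyond the foot line. Drawn from behind this end towards the robot by some 100 mm, it tips past upright and falls towards the robot, face up.
- plinth: fixed low grey display plinth; origin at the underside centre of its 165 (x) by 260 (y) mm standing area, whose surface is 20 mm above the counter. A back rail along its +x side and an end rail along its +y side, each 10 mm thick, rise 12 mm above that surface; the -x side is open; the -y side runs on level for 75 mm, where the switch stands.
- corner (a point): inner corner where back rail and end rail meet, at the height of the plinth's surface, axes as the plinth's. The boards lie with their length along its x: centres at x = -60 mm and at y = -28, -84 and (if there are three) -140 mm, z = 6 mm.
- lamp_switch (a joint): lamp switch lever, rad: 0 off (leaning 0.5 rad towards -x of the plinth), 1.0 on (leaning 0.5 rad towards +x). It stays where it is left; about 1.5 N at the ball moves it. The steel stem is 10 mm thick and 50 mm long, pivoting 22 mm above the plinth's surface on a grey block 70 (x) by 50 (y) by 25 mm.
- lamp_switch_tip (a point): centre of the lever's black ball, 26 mm in diameter
- oil_bottle: bystander: green glass bottle, 68 mm wide, 220 mm high; origin at its foot
- jam_jar: bystander: jar, 64 mm wide, 85 mm high; origin at its foot
- bowl: bystander: white bowl, 120 mm wide, 50 mm high; origin at its foot
- ramekin: bystander: small blue pot, 60 mm wide, 40 mm high; origin at its foot
- mug: bystander: white cup, 72 mm wide, 75 mm high; origin at its foot
- spatula: bystander: spatula, 240 mm long, lying flat
- napkin_box: bystander: cardboard box 60 by 110 mm, 50 mm high; origin at its foot centre
Things that resemble listed ones, but are neither listed nor needed, are in the scene too. Leave any purple look-alike of the board_b alone.

How it is judged:
By the outcome, as a careful person would: the job done as asked, in the order asked, and still so for the second after the job is handed in, with the robot touching nothing.
Of board_a, board_b, board_c only 2 to 3 are there at a start; the rules pass over those that are not, and their reading is None.
At some moment in a run one of board_a, board_b, board_c may be knocked a few centimetres aside while the robot is not near it.
Once in a run the grip may slacken for a moment while it holds something.
It also fails if it takes over 210 s, if anything falls off the work surface, if the arm or the gripper's body presses on something with over 40 N, if the wrist force passes 120 N, or if a joint passes its speed limit or range.

ROBOT

A 7-joint arm with a two-finger parallel gripper is mounted at the origin on the work surface. World frame = base frame: x ahead of the robot, y to its left, z up, the work surface at z = 0. Lengths are in m, angles in rad, forces in N, time in s.
With the tool pointing down it reaches from about 0.35 to 0.9 m from the base axis. Payload 19.9 kg.
Tool frame: the origin (TCP) lies midway between the tips of the shut fingers; the grasp point (between the pads) lies 19 mm behind it; z points along the fingers, y is the direction in which the jaws open and shut (so a half turn about z gives the same grasp; the last joint's range is limited). The gripper opens to 85 mm and grips with 20 to 120 N. Pads are 22 mm wide; open, the fingers measure 114 mm over their backs; the gripper's body (76 mm by 85 mm) begins 54 mm behind the grasp point. The pads swing forward as they close: fully open they stand 13 mm farther back than shut.
Start: joints at [-1.159, 0.417, -0.01, 1.614, 0.005, 1.111, -0.053], TCP at [0.273, 0.562, 0.231] pointing down, gripper open.
Joint ranges: [-2.81, 2.81], [-0.39, 2.02], [-1.27, 1.25], [0.06, 2.57], [-1.19, 4.33], [0.19, 2], [-2.82, 2.82]. Speed limits (rad/s): [1.89, 1.89, 2.39, 2.39, 3.01, 3.01, 3.01].

INTERFACE

Orientations are given as a unit quaternion [w, x, y, z].
In Python, from rig import r, optics gives the robot as it stands.
- The arm moves only by the tool step_arm, never from a script. Its argument "moves" is text: rows parted by semicolons, each of 7 numbers parted by spaces: the shift along the world's x, y, z in cm, then the turn, a rotation vector about the world's x, y, z in rad, then the opening, from 0 (shut) to 1 (fully open). A call has exactly 5 rows; each row shifts and turns the pose as measured when the row begins; what a row does not reach is not made up. A row lasts 1/10 s, in which the tool goes at most 50 mm and 8.59 degrees, less where a joint would pass 70% of its speed; a pose out of reach is approached as far as the arm can. A call is refused whole if a number of a shift passes 5 or a number of a turn 0.15, either way. A call with a gripper value outside its range is refused whole. The fingers move at their own pace and stop on an object; the grip force is fixed at half the most. Time passes only in rows, so rows that do not move let the fingers close, or fill a call up. It gives the time, the measured TCP pose, the force and the opening at its end, in the units of the state.
- r.get_obs(): the state, without advancing time (a new reading comes with each control period).
- optics.read_camera(name): name is "scene" or "top"; returns the picture (480x640x3 uint8, blue, green, red); there is no depth.
- optics.calibration(name): a dict with "fx", "fy", "cx", "cy" (pixels), "rvec" (rotation vector, rad) and "tvec" (3), from world to camera coordinates, as OpenCV has them. Camera axes: x right, y down, z forward; pixel columns grow to the right and rows downward; lengths in m; the calibration is good to about 2 mm. A picture is of the moment at which its call begins. calibration takes no time and is no camera call.
- r.finish_job(): hands the job in, once; it reports no verdict.
The state is a dict: "time_s": time; "joints": joint angles; "joint_vel": joint speeds; "effort": joint torques, N m; "eef_pos": TCP position; "ee_rot": TCP orientation; "wrist_force": force on the tool from outside, world axes, zero at the start; "wrist_torque": the same for the moment, N m; "finger_gap": finger opening in m.
Only numpy, scipy, OpenCV 4.12 (cv2) and the standard library are available. Lean on these libraries where they do the work, as an engineer would, in place of code of your own. Each camera call takes 0.05 s, during which the arm holds its last target.

## Working session

There is one attempt and no reset: what is moved stays moved. The work goes in short steps, Python scripts to look and compute and a tool call to move; the robot and the scene stay as the last step left them, time stands still between calls to the robot, and variables do not carry over. Pictures are saved under pics/ and viewed, and the job is handed in when it is done.

Besides the shell and the picture viewer there is one more tool, called after "Call:" as name(argument=value, ...) on one line, values as JSON. step_arm: Moves the arm, as the interface text tells. Its arguments: {"type":"object","properties":{"moves":{"type":"string"}},"required":["moves"]}

```bash
mkdir -p pics; ls
cat > h.py <<'E'
import numpy as np, cv2
from rig import r, optics
def snap(n,tag):
    im=optics.read_camera(n); cv2.imwrite(f'pics/{tag}_{n}.png',im); return im
def cal(n):
    c=optics.calibration(n); K=np.array([[c['fx'],0,c['cx']],[0,c['fy'],c['cy']],[0,0,1]]); R,_=cv2.Rodrigues(np.array(c['rvec'],float)); return K,R,np.array(c['tvec'],float).ravel()
def ray(n,uv,z):
    K,R,t=cal(n); uv=np.atleast_2d(uv).astype(float)
    d=np.c_[uv,np.ones(len(uv))]@np.linalg.inv(K).T@R; o=-R.T@t
    return o+d*((z-o[2])/d[:,2])[:,None]
def proj(n,P):
    K,R,t=cal(n); q=(np.atleast_2d(P)@R.T+t)@K.T; return q[:,:2]/q[:,2:]
def tri(uv1,uv2,n1='scene',n2='top'):
    P=[]
    for n in(n1,n2):
        K,R,t=cal(n); P.append(K@np.c_[R,t])
    X=cv2.triangulatePoints(P[0],P[1],np.float64(uv1).reshape(2,1),np.float64(uv2).reshape(2,1)); return (X[:3]/X[3]).ravel()
def st():
    o=r.get_obs(); print({k:np.round(o[k],4).tolist() for k in('time_s','joints','eef_pos','ee_rot','wrist_force','finger_gap')})
E
python3 - <<'E'
from h import *
for n in('scene','top'):
    snap(n,'a'); K,R,t=cal(n); print(n,K[0,0],-R.T@t, R[2])
st()
E
```

```text
pics
scene 446.61079424496853 [ 0.96429297 -0.46700814  0.92341861] [-0.40801388  0.41048924 -0.81548958]
top 596.7497308848186 [ 0.348454   -0.04098651  1.52060773] [ 0.11901954 -0.00228389 -0.99288929]
{'time_s': 0.1, 'joints': [-1.1595, 0.4179, -0.0103, 1.6141, 0.0047, 1.1107, -0.053], 'eef_pos': [0.2733, 0.5618, 0.2307], 'ee_rot': [-0.0001, 0.2245, 0.9745, -0.0005], 'wrist_force': [0.6941, 0.2006, -0.7227], 'finger_gap': 0.0854}
```

View pics/a_scene.png

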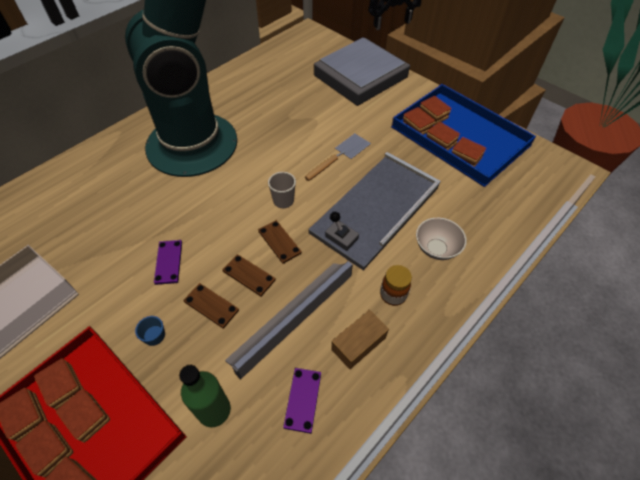

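View pics/a_top.png

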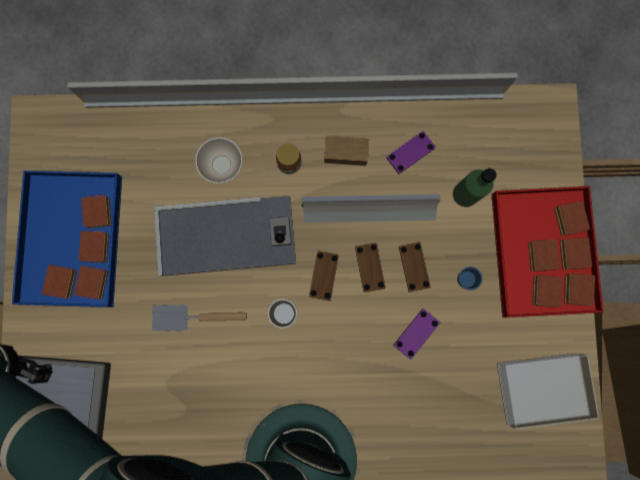

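Scene picture: kerb runs (235,370)–(350,270), plinth at (375,210) with the lever at (337,222). Wooden boards with dark pads are at scene (210,305), (248,275) and (279,241), which is top (414,267), (370,267) and (324,275). Two purple look-alikes are at top (411,152) and (416,334); the trays hold food slices. I'll check an enlarged crop.

Run:
```python
from h import *
t=cv2.imread('pics/a_top.png'); s=cv2.imread('pics/a_scene.png')
cv2.imwrite('pics/a_crop_t.png',cv2.resize(t[185:310,140:450],None,fx=2.58,fy=2.58,interpolation=cv2.INTER_CUBIC))
cv2.imwrite('pics/a_crop_s.png',cv2.resize(s[140:385,170:450],None,fx=2.4,fy=2.4,interpolation=cv2.INTER_CUBIC))
# hsv of wood boards
for im,p in((t,(370,265)),(t,(324,275)),(t,(414,265)),(t,(340,320)),(t,(200,240)),(t,(370,205)),(t,(370,215)),(t,(225,203))):
    print(p,im[p[1],p[0]],cv2.cvtColor(im,cv2.COLOR_BGR2HSV)[p[1],p[0]])
```

```text
(370, 265) [35 51 71] [ 13 129  71]
(324, 275) [31 49 69] [ 14 140  69]
(414, 265) [31 49 69] [ 14 140  69]
(340, 320) [ 90 118 134] [ 19  84 134]
(200, 240) [78 72 70] [113  26  78]
(370, 205) [77 80 81] [23 13 81]
(370, 215) [ 97 101  96] [ 66  13 101]
(225, 203) [118 118 114] [ 90   9 118]
```

View pics/a_crop_t.png

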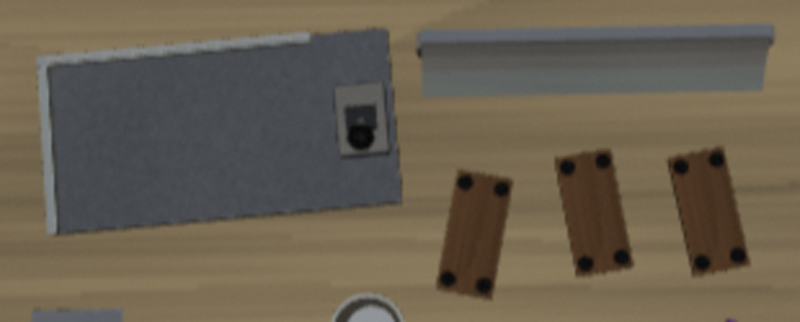

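View pics/a_crop_s.png

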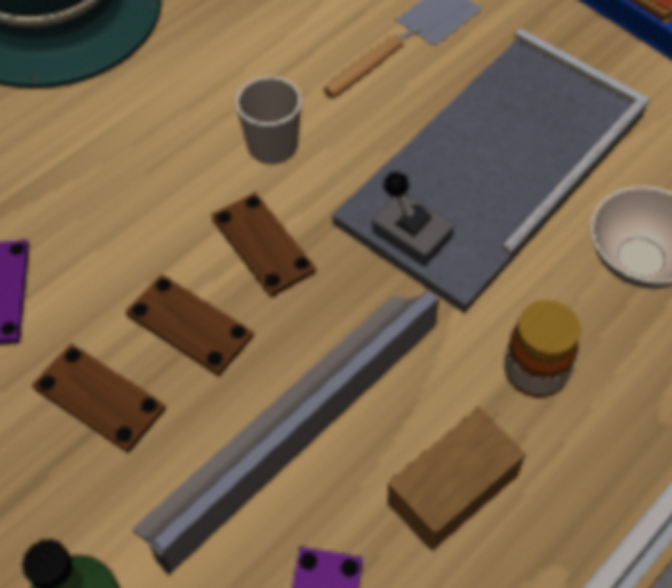

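Three plain wood boards with four dark pads each, all face down. The purple ones are decoys, so I'll leave them. Now measuring.

```bash
cat >> h.py <<'E'
def boards(n,im,zt=.012,box=None,show=True):
    hsv=cv2.cvtColor(im,cv2.COLOR_BGR2HSV)
    m=((hsv[...,2]<92)&(hsv[...,0]<25)&(hsv[...,1]>60)|(hsv[...,2]<30)).astype(np.uint8)
    m=cv2.morphologyEx(m,cv2.MORPH_OPEN,np.ones((3,3)))
    out=[]
    for c in cv2.findContours(m,cv2.RETR_EXTERNAL,cv2.CHAIN_APPROX_NONE)[0]:
        if cv2.contourArea(c)<300: continue
        w=ray(n,c[:,0],zt)[:,:2]
        (cx,cy),(a,b),th=cv2.minAreaRect((w*1000).astype(np.float32))
        L,W=max(a,b),min(a,b)
        if not(95<L<140 and 40<W<75): continue
        if a<b: th+=90
        th=(th+90)%180-90
        out.append((cx,cy,L,W,th))
        if show: print(n,'centre %.1f %.1f L %.1f W %.1f yaw %.1f'%out[-1], 'px',c[:,0].mean(0).round())
    return out
E
python3 - <<'E'
from h import *
t=cv2.imread('pics/a_top.png'); s=cv2.imread('pics/a_scene.png')
boards('top',t); boards('scene',s)
# kerb: top-view crop scale 2.58 offset (140,185)
f=lambda p:np.array(p)/2.58+[140,185]
g=lambda p:np.array(p)/2.4+[170,140]
print('kerb foot',ray('top',[f((424,95)),f((763,89))],0))
print('kerb top front',ray('top',[f((420,45)),f((772,40))],.058))
print('kerb top front scene',ray('scene',[g((165,547)),g((430,300))],.058))
print('kerb foot scene',ray('scene',[g((138,530)),g((390,300))],0))
for nm,pt,ps in(('kerb top +y back',(420,32),(437,295)),('ball',(360,136),(397,184))):
    print(nm,tri(g(ps),f(pt)))
print('plinth edge pts z.02', ray('top',[f((56,234)),f((402,203)),f((388,31))],.02))
print('corner tri', tri(g((634,101)),f((51,66))), ray('top',f((51,66)),.02), ray('top',[f((308,40)),f((57,232))],.02))
print('surface tri front right', tri(g((335,217)),f((402,203))))
print('board corner tri',tri(g((75,346)),f((668,158))))
E
```

```text
top centre -22.9 50.5 L 114.3 W 42.5 yaw 80.9 px [280. 470.]
top centre 451.3 -65.8 L 118.5 W 55.1 yaw -11.6 px [324. 276.]
top centre 470.5 -182.4 L 118.7 W 56.3 yaw 9.0 px [370. 267.]
top centre 469.2 -295.4 L 119.0 W 57.8 yaw 10.6 px [414. 267.]
scene centre 499.2 -685.1 L 95.5 W 53.4 yaw -35.9 px [ 57. 451.]
scene centre 788.8 -143.5 L 123.8 W 57.7 yaw 56.5 px [358. 351.]
scene centre 472.1 -299.3 L 120.4 W 56.3 yaw 10.4 px [211. 306.]
scene centre 473.1 -187.1 L 120.8 W 57.0 yaw 9.0 px [249. 275.]
scene centre 454.8 -70.1 L 122.5 W 55.6 yaw -11.9 px [279. 242.]
kerb foot [[ 0.59150754 -0.01958794  0.        ]
 [ 0.59024064 -0.35855935  0.        ]]
kerb top front [[ 0.63113649 -0.01750039  0.058     ]
 [ 0.62868088 -0.35732396  0.058     ]]
kerb top front scene [[ 0.64535265 -0.35548133  0.058     ]
 [ 0.64381751 -0.02489864  0.058     ]]
kerb foot scene [[ 0.59502867 -0.35468678  0.        ]
 [ 0.59315662 -0.02337937  0.        ]]
kerb top +y back [ 0.64429389 -0.01724019  0.05832709]
ball [0.54027143 0.04022972 0.08503092]
plinth edge pts z.02 [[0.45887484 0.34179256 0.02      ]
 [0.48191986 0.00373303 0.02      ]
 [0.65326207 0.01454989 0.02      ]]
corner tri [0.62365715 0.34592388 0.02872393] [[0.62529468 0.34821047 0.02      ]] [[0.64591331 0.09392678 0.02      ]
 [0.46080821 0.3408342  0.02      ]]
surface tri front right [0.48371855 0.00518322 0.0103154 ]
board corner tri [ 0.49903666 -0.26625767  0.12055172]
```

Three boards: (453,-68, yaw -11.7°), (472,-185, 9°) and (471,-297, 10.5°). The kerb foot line is at x≈0.592. I'll start with the board nearest the plinth: grip it, square it up, then push.

Call:
step_arm(moves="2 -5 0 0 0 0.1 1; 2 -5 0 0 0 0.1 1; 2 -5 0 0 0 0.05 1; 2 -5 0 0 0 0 1; 2 -5 0 0 0 0 1")

```text
time_s: 0.6
eef_pos: [0.363, 0.3268, 0.2282]
ee_rot: [-0.002, 0.091, 0.996, -0.001]
wrist_force: [2.3, 0.6, -0.4]
finger_gap: 0.0852
```

Call:
step_arm(moves="2 -5 0 0 0 0 1; 2 -5 0 0 0 0 1; 2 -5 0 0 0 0 1; 1 -5 0 0 0 0 1; 1 -5 0 0 0 0 1")

```text
time_s: 1.1
eef_pos: [0.4367, 0.089, 0.2281]
ee_rot: [-0.002, 0.091, 0.996, -0.001]
wrist_force: [1.8, -0.4, -0.8]
finger_gap: 0.0853
```

Call:
step_arm(moves="0.6 -5 -2 0 0 0 1; 0.5 -5 -4 0 0 0 1; 0.5 -5 -5 0 0 -0.02 1; 0 -0.7 -4 0 0 0 1; 0 0 -3 0 0 0 1")

```text
time_s: 1.6
eef_pos: [0.4508, -0.0461, 0.0738]
ee_rot: [0.004, 0.106, 0.994, -0.001]
wrist_force: [0.4, 0.9, -0.5]
finger_gap: 0.0856
```

Run:
```python
from h import *
s=snap('scene','b'); t=snap('top','b'); st()
cv2.imwrite('pics/b1.png',np.vstack([cv2.resize(s[140:340,170:400],(690,600)),])[:, :])
```

```text
{'time_s': 1.7, 'joints': [-0.2489, 0.3664, 0.3235, 2.1686, -0.1898, 0.6303, 1.5677], 'eef_pos': [0.4493, -0.0451, 0.0728], 'ee_rot': [0.0012, 0.1055, 0.9944, -0.0013], 'wrist_force': [0.1762, 0.5314, 1.1909], 'finger_gap': 0.0851}
```

View pics/b1.png

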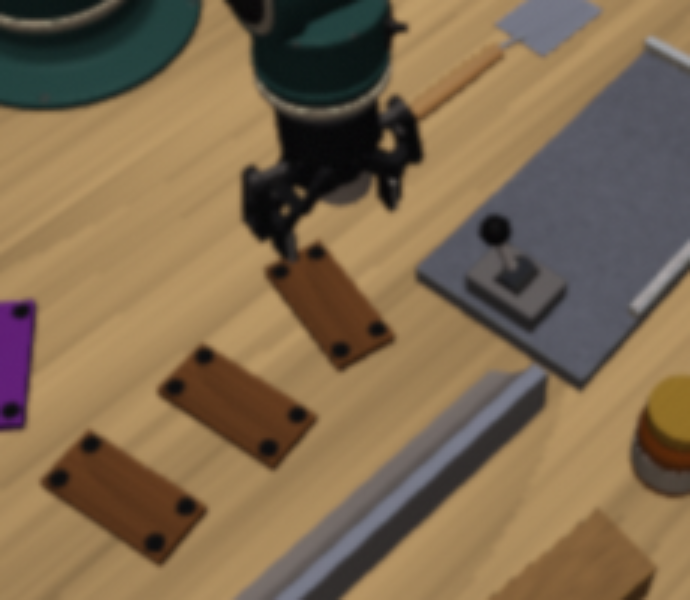

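The view shows the gripper just +y of the board, with the mug hidden behind it. I'll compute the mug's place before lowering.

Run:
```python
from h import *
print('mug',ray('top',(283,313),.075),ray('scene',(283,180),.075))
s=cv2.imread('pics/b_scene.png');t=cv2.imread('pics/b_top.png')
boards('scene',s)
cv2.imwrite('pics/b2.png',cv2.resize(t[190:340,220:440],None,fx=3.5,fy=3.5))
```

```text
mug [[0.358603   0.03505846 0.075     ]] [[0.35727485 0.04153456 0.075     ]]
scene centre 472.1 -299.1 L 120.3 W 55.4 yaw 10.1 px [207. 307.]
```

View pics/b2.png

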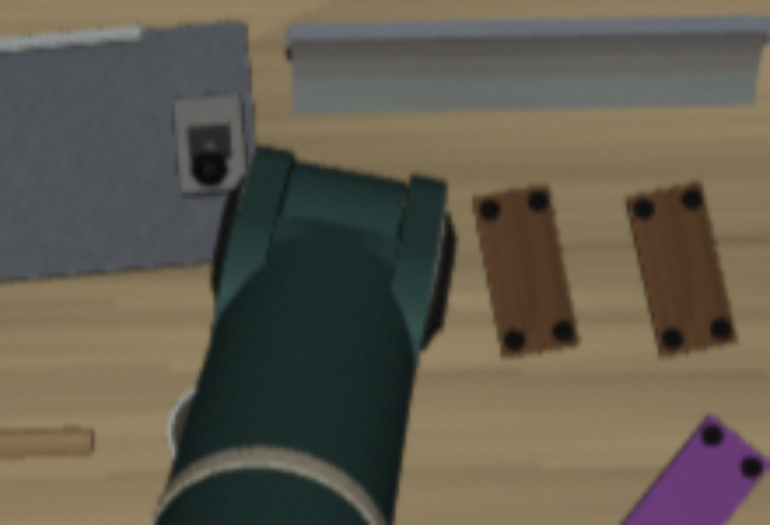

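Call:
step_arm(moves="0.4 -2.3 0 0 0 0 1; 0 0 -2.5 0 0 0 1; 0 0 -2.5 0 0 0 1; 0 0 -1.5 0 0 0 1; 0 0 0 0 0 0 1")

```text
time_s: 2.2
eef_pos: [0.4573, -0.0667, 0.0124]
ee_rot: [0.004, 0.104, 0.995, -0.0]
wrist_force: [-0.0, -0.6, 1.2]
finger_gap: 0.0855
```

Call:
step_arm(moves="-0.2 0 -1.3 0 0 0 1; 0 0 0 0 0 0 0.5; 0 0 0 0 0 0 0.4; 0 0 0 0 0 0 0.3; 0 0 0 0 0 0 0.3")

```text
time_s: 2.7
eef_pos: [0.4578, -0.0657, 0.0034]
ee_rot: [0.006, 0.103, 0.995, 0.0]
wrist_force: [0.6, 1.5, -0.7]
finger_gap: 0.0541
```

Call:
step_arm(moves="0 0 2 0 0 0 0.3; 2 -1 0 0 0 0.1 0.3; 3 0 0 0 0 0.1 0.3; 2 0 0 0 0 0 0.3; 0 0 0 0 0 0 0.3")

```text
time_s: 3.2
eef_pos: [0.5305, -0.0758, 0.0268]
ee_rot: [0.007, -0.002, 1.0, 0.001]
wrist_force: [-0.3, -0.2, -0.8]
finger_gap: 0.0535
```

Run:
```python
from h import *
s=snap('scene','c'); st()
cv2.imwrite('pics/c1.png',cv2.resize(s[140:340,170:400],(690,600)))
```

```text
{'time_s': 3.25, 'joints': [-0.0948, 0.5545, 0.2242, 1.991, -0.2122, 0.6053, 1.8442], 'eef_pos': [0.5292, -0.0758, 0.0266], 'ee_rot': [0.0064, -0.0014, 1.0, 0.0008], 'wrist_force': [0.3142, -0.6246, -1.0791], 'finger_gap': 0.0539}
```

View pics/c1.png

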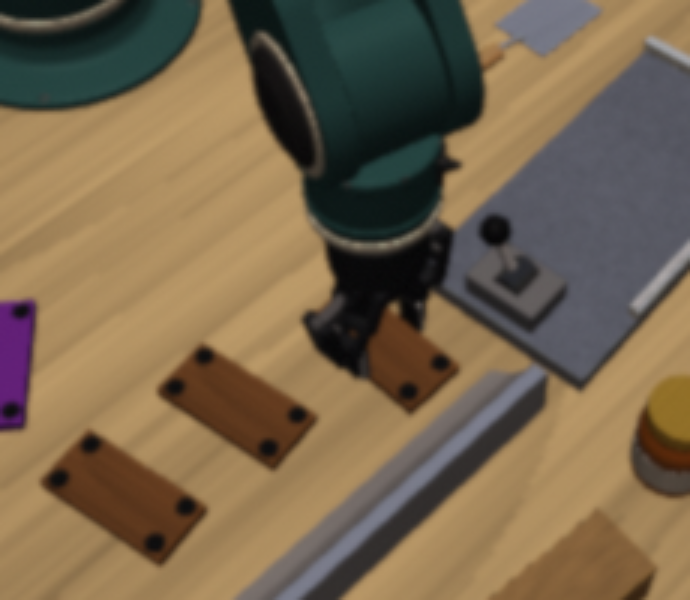

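Call:
step_arm(moves="0 -0.4 -1.2 0 0 0 0.3; 0 0 -1.1 0 0 0 0.3; 0 0 0 0 0 0 0.3; 0 0 0 0 0 0 1; 0 0 0 0 0 0 1")

```text
time_s: 3.75
eef_pos: [0.5261, -0.0802, 0.0011]
ee_rot: [0.005, -0.001, 1.0, 0.001]
wrist_force: [0.5, 0.0, -0.1]
finger_gap: 0.0802
```

Call:
step_arm(moves="0 0 4 0 0 0 1; -5 0 1 0 0 0 0.6; -5 0 0 0 0 0 0.3; 0 0 0 0 0 0 0.3; 0 0 0 0 0 0 0.3")

```text
time_s: 4.25
eef_pos: [0.4258, -0.0797, 0.0525]
ee_rot: [0.005, -0.001, 1.0, 0.001]
wrist_force: [0.4, 0.5, 0.7]
finger_gap: 0.0282
```

Run:
```python
from h import *
s=snap('scene','d'); st(); boards('scene',s)
cv2.imwrite('pics/d1.png',cv2.resize(s[140:340,170:400],(690,600)))
```

```text
{'time_s': 4.3, 'joints': [-0.1025, 0.3744, 0.2516, 2.2229, -0.1806, 0.5531, 1.8583], 'eef_pos': [0.4254, -0.0797, 0.0522], 'ee_rot': [0.0048, -0.0009, 1.0, 0.001], 'wrist_force': [-0.2659, -0.3307, -0.319], 'finger_gap': 0.026}
scene centre 471.9 -299.2 L 120.1 W 55.4 yaw 10.1 px [207. 307.]
scene centre 473.1 -186.7 L 120.7 W 56.4 yaw 9.0 px [249. 277.]
scene centre 523.9 -87.3 L 121.8 W 54.0 yaw -4.3 px [292. 261.]
```

View pics/d1.png

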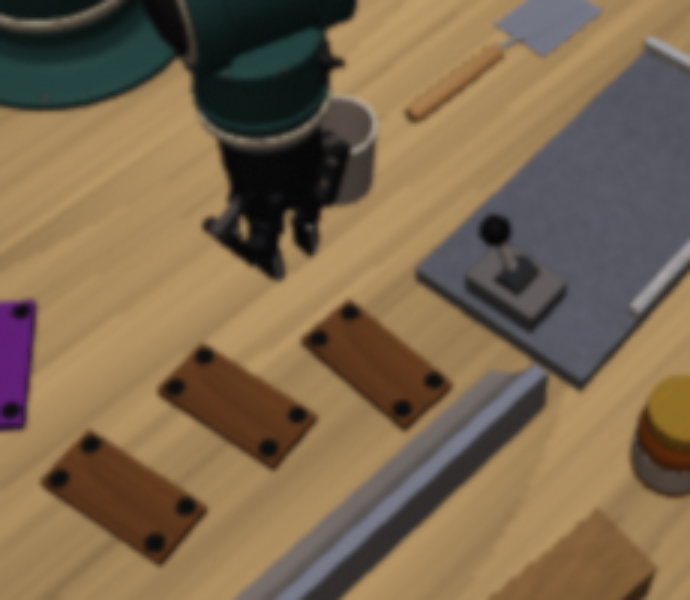

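Board is flat at about (523,-86). Lowering behind its near end with the fingers part open, then pushing.

Call:
step_arm(moves="-0.5 -0.5 -3 0 0 0 0.3; 0 0 -2 0 0 0 0.3; 0 0 -0.2 0 0 0 0.3; 2 0 0 0 0 0 0.3; 2 0 0 0 0 0 0.3")

```text
time_s: 4.8
eef_pos: [0.4597, -0.0849, 0.0]
ee_rot: [0.001, -0.0, 1.0, 0.002]
wrist_force: [-0.6, -0.1, -0.0]
finger_gap: 0.0255
```

Call:
step_arm(moves="2 0 0 0 0 0 0.3; 2 0 0 0 0 0 0.3; 2 0 0 0 0 0 0.3; 2 0 0 0 0 0 0.3; 0 0 0 0 0 0 0.3")

```text
time_s: 5.3
eef_pos: [0.5467, -0.0846, 0.0021]
ee_rot: [0.001, -0.001, 1.0, 0.002]
wrist_force: [-0.3, 0.0, -0.2]
finger_gap: 0.0257
```

Run:
```python
from h import *
s=snap('scene','e'); st()
cv2.imwrite('pics/e1.png',cv2.resize(s[140:340,170:400],(690,600)))
```

```text
{'time_s': 5.35, 'joints': [-0.072, 0.6246, 0.2174, 1.9425, -0.2327, 0.5979, 1.8715], 'eef_pos': [0.5453, -0.0847, 0.002], 'ee_rot': [0.0004, -0.001, 1.0, 0.0018], 'wrist_force': [0.241, 0.6702, 0.895], 'finger_gap': 0.0259}
```

View pics/e1.png

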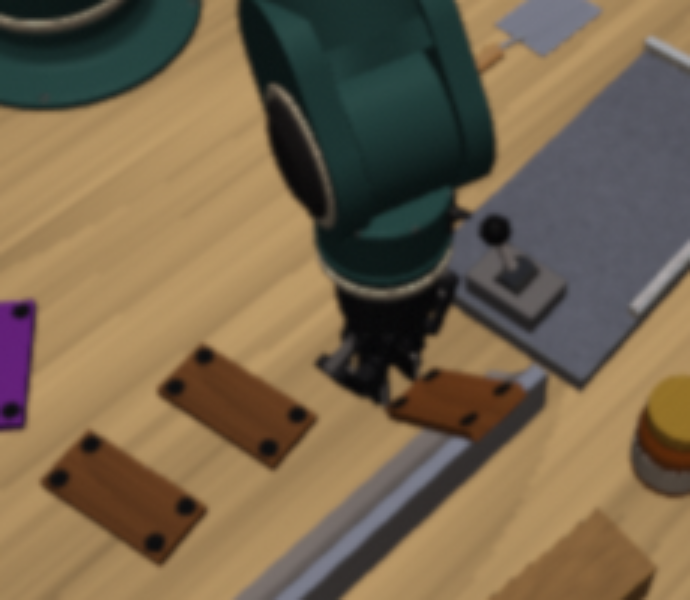

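The board is climbing the cove squarely. Pushing on.

Call:
step_arm(moves="1.5 0 0 0 0 0 0.3; 1.2 0 0 0 0 0 0.3; 0 0 0 0 0 0 0.3; 0 0 0 0 0 0 0.3; 0 0 0 0 0 0 0.3")

```text
time_s: 5.85
eef_pos: [0.5708, -0.0849, 0.0022]
ee_rot: [-0.002, -0.001, 1.0, 0.002]
wrist_force: [-1.2, 0.7, 0.1]
finger_gap: 0.0257
```

Run:
```python
from h import *
s=snap('scene','f'); st()
cv2.imwrite('pics/f1.png',cv2.resize(s[140:340,170:400],(690,600)))
```

```text
{'time_s': 5.9, 'joints': [-0.0747, 0.6568, 0.2206, 1.8752, -0.2316, 0.6381, 1.861], 'eef_pos': [0.5708, -0.0849, 0.0022], 'ee_rot': [-0.0017, -0.0007, 1.0, 0.0018], 'wrist_force': [-0.2408, 0.3131, 0.2043], 'finger_gap': 0.0258}
```

View pics/f1.png

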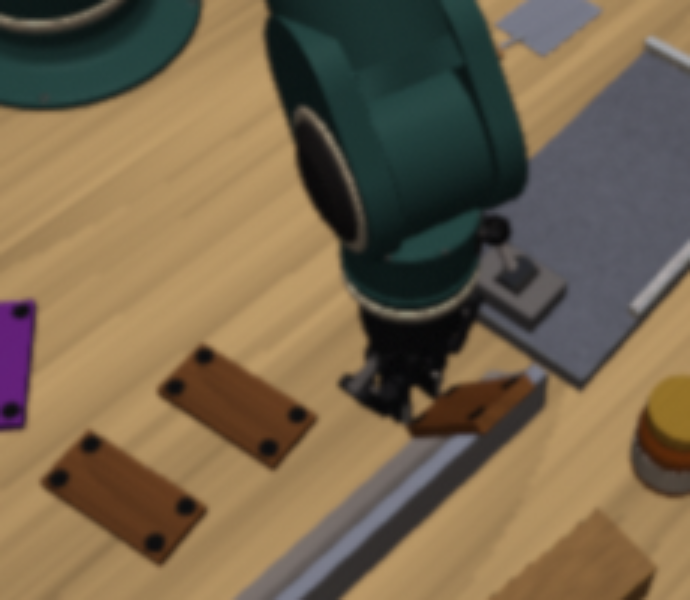

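Call:
step_arm(moves="-1.5 0 0 0 0 0 0.3; -3 0 0 0 0 0 0.3; -2 0 5 0 0 0 0.1; 0 0 5 0 0 0 0; 0 0 5 0 0 0 0")

```text
time_s: 6.4
eef_pos: [0.4999, -0.0846, 0.1468]
ee_rot: [-0.007, -0.0, 1.0, 0.002]
wrist_force: [1.1, 0.2, -0.5]
finger_gap: -0.0
```

Run:
```python
from h import *
s=snap('scene','g'); st(); t=snap('top','g')
cv2.imwrite('pics/g1.png',np.hstack([cv2.resize(s[200:320,250:400],(450,360)),cv2.resize(t[170:290,260:385],(375,360))]))
```

```text
{'time_s': 6.45, 'joints': [-0.1478, 0.3202, 0.3054, 1.9739, -0.1279, 0.8708, 1.7972], 'eef_pos': [0.5032, -0.0854, 0.1544], 'ee_rot': [-0.0024, -0.0001, 1.0, 0.0018], 'wrist_force': [7.2828, -1.9637, 12.3049], 'finger_gap': 0.0002}
```

View pics/g1.png

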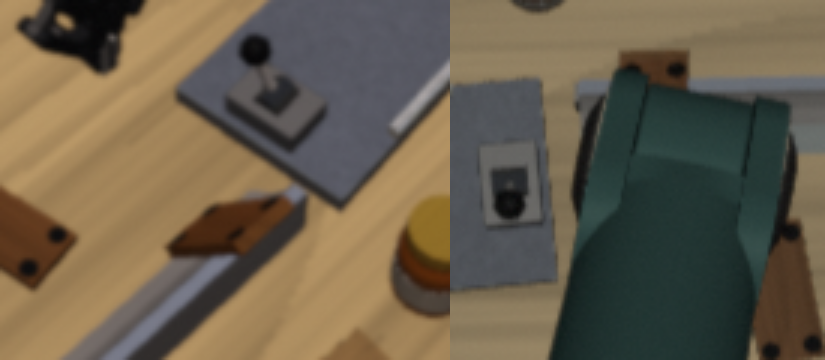

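Board leans on the kerb top; its upper end shows in the top view around (317–340,187).

Run:
```python
from h import *
print(ray('top',[(316.7,187.3),(340,187.3)],.095)); st()
```

```text
[[ 0.66068922 -0.05266723  0.095     ]
 [ 0.65946065 -0.10937207  0.095     ]]
{'time_s': 6.5, 'joints': [-0.1469, 0.3249, 0.3041, 1.9763, -0.1304, 0.863, 1.7992], 'eef_pos': [0.5036, -0.0851, 0.1512], 'ee_rot': [-0.0019, -0.0004, 1.0, 0.0019], 'wrist_force': [0.2961, -0.5696, -1.6351], 'finger_gap': 0.0002}
```

Call:
step_arm(moves="4.5 0.2 0 0 0 0 0.25; 4.5 0 0 0 0 0 0.25; 4.5 0 0 0 0 0 0.25; 4.5 0 0 0 0 0 0.25; 0.8 0 0 0 0 0 0.25")

```text
time_s: 7.0
eef_pos: [0.6962, -0.0822, 0.154]
ee_rot: [0.0, -0.0, 1.0, 0.003]
wrist_force: [-1.5, 0.6, -0.3]
finger_gap: 0.0212
```

Call:
step_arm(moves="0.3 0 -2.5 0 0 0 0.25; 0 0 -2.5 0 0 0 0.25; 0 0 -2 0 0 0 0.25; 0 0 0 0 0 0 0.25; 0 0 0 0 0 0 0.25")

```text
time_s: 7.5
eef_pos: [0.6996, -0.0827, 0.0818]
ee_rot: [0.001, -0.0, 1.0, 0.003]
wrist_force: [-0.1, -0.9, 0.1]
finger_gap: 0.0211
```

Run:
```python
from h import *
s=snap('scene','i'); st()
cv2.imwrite('pics/i1.png',cv2.resize(s[140:340,200:430],(690,600)))
```

```text
{'time_s': 7.55, 'joints': [-0.0953, 0.7232, 0.2596, 1.5092, -0.2198, 0.9365, 1.8037], 'eef_pos': [0.6995, -0.0827, 0.0819], 'ee_rot': [0.0009, -0.0001, 1.0, 0.0028], 'wrist_force': [-0.4206, 0.1474, 0.3187], 'finger_gap': 0.0211}
```

View pics/i1.png

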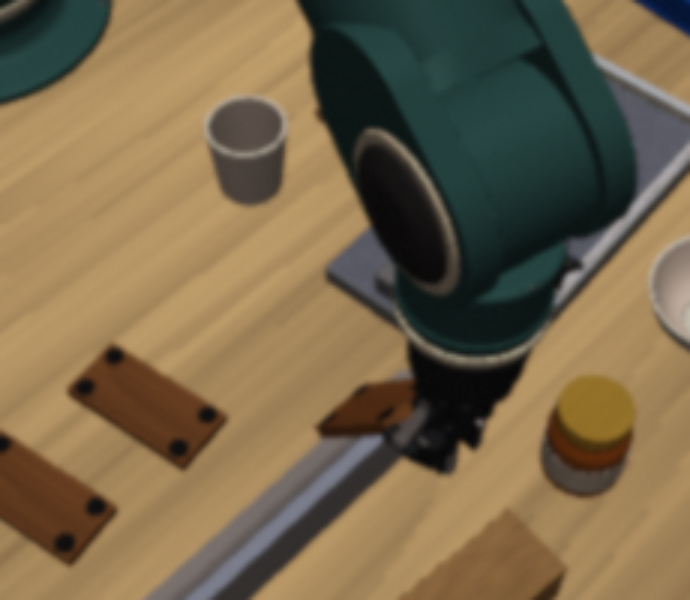

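Call:
step_arm(moves="-2 0 0 0 0 0 0.25; -2 0 0 0 0 0 0.25; -2 0 0 0 0 0 0.25; -2 0 0 0 0 0 0.25; -1 0 0 0 0 0 0.25")

```text
time_s: 8.05
eef_pos: [0.6097, -0.083, 0.0885]
ee_rot: [0.006, -0.0, 1.0, 0.003]
wrist_force: [1.0, -0.6, -0.3]
finger_gap: 0.0213
```

Run:
```python
from h import *
s=snap('scene','j'); st()
cv2.imwrite('pics/j1.png',cv2.resize(s[140:340,200:430],(690,600)))
```

```text
{'time_s': 8.1, 'joints': [-0.1114, 0.5715, 0.2666, 1.7656, -0.2051, 0.821, 1.8248], 'eef_pos': [0.6091, -0.0831, 0.0886], 'ee_rot': [0.0054, -0.0001, 1.0, 0.0027], 'wrist_force': [2.1313, -0.1897, -0.2007], 'finger_gap': 0.0213}
```

View pics/j1.png

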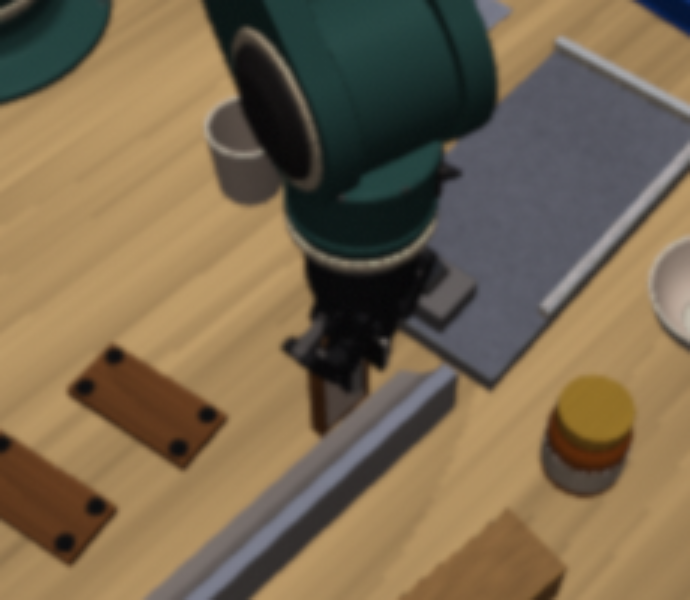

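Board is about upright with the pale inlay showing. Nudging it past.

Call:
step_arm(moves="-1.5 0 0 0 0 0 0.25; -1.5 0 0 0 0 0 0.25; -1.5 0 0 0 0 0 0.25; 0 0 2 0 0 0 0.25; 0 0 5 0 0 0 0.25")

```text
time_s: 8.6
eef_pos: [0.5633, -0.0827, 0.1592]
ee_rot: [0.004, -0.0, 1.0, 0.003]
wrist_force: [0.5, 0.5, 1.2]
finger_gap: 0.0211
```

Run:
```python
from h import *
s=snap('scene','k'); st()
cv2.imwrite('pics/k1.png',cv2.resize(s[140:340,200:430],(690,600)))
```

```text
{'time_s': 8.65, 'joints': [-0.1446, 0.3952, 0.3021, 1.8283, -0.1542, 0.9208, 1.7976], 'eef_pos': [0.5672, -0.0837, 0.1689], 'ee_rot': [0.01, 0.0001, 0.9999, 0.0026], 'wrist_force': [6.237, -1.4498, 11.9988], 'finger_gap': 0.0213}
```

View pics/k1.png

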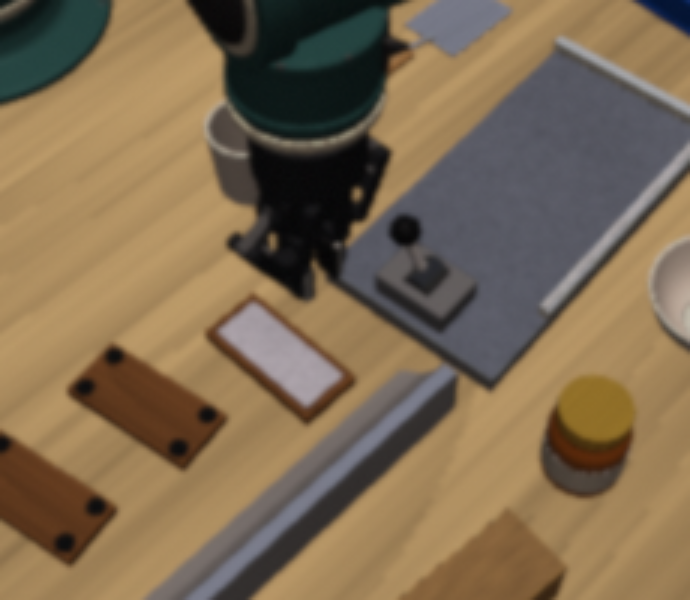

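Board 1 lies face up at crop (280,358). Measuring its pose.

```bash
cat >> h.py <<'E'
def inlays(n,im,zt=.012,show=True,lo=105,amin=150):
    hsv=cv2.cvtColor(im,cv2.COLOR_BGR2HSV)
    m=((hsv[...,2]>lo)&(hsv[...,1]<40)).astype(np.uint8)
    for c in cv2.findContours(m,cv2.RETR_EXTERNAL,cv2.CHAIN_APPROX_NONE)[0]:
        if cv2.contourArea(c)<amin: continue
        w=ray(n,c[:,0],zt)[:,:2]
        (cx,cy),(a,b),th=cv2.minAreaRect((w*1000).astype(np.float32))
        L,W=max(a,b),min(a,b)
        if not(70<L<125 and 25<W<60): continue
        if a<b: th+=90
        th=(th+90)%180-90
        if show: print(n,'inlay %.1f %.1f L %.1f W %.1f yaw %.1f'%(cx,cy,L,W,th),c[:,0].mean(0).round(),hsv[...,2][m>0].mean().round())
E
python3 - <<'E'
from h import *
s=cv2.imread('pics/k_scene.png'); inlays('scene',s)
q=np.array([(250,297),(353,378),(309,421),(208,333)])/3+[200,140]
w=ray('scene',q,.012); print(w.round(4),w.mean(0))
E
```

```text
scene inlay 986.3 -26.3 L 79.9 W 44.4 yaw 33.6 [471. 376.] 134.0
scene inlay 512.9 -80.0 L 103.6 W 41.3 yaw -0.1 [293. 258.] 134.0
[[ 0.4574 -0.0581  0.012 ]
 [ 0.5743 -0.0559  0.012 ]
 [ 0.5768 -0.1083  0.012 ]
 [ 0.4588 -0.107   0.012 ]] [ 0.51684312 -0.08234373  0.012     ]
```

Call:
step_arm(moves="-3 0.8 0 0 0 0 1; -2.7 0 -2 0 0 0 1; 0 0 -4.5 0 0 0 1; 0 0 -4.5 0 0 0 1; 0 0 -3 0 0 0 1")

```text
time_s: 9.15
eef_pos: [0.5186, -0.0758, 0.0371]
ee_rot: [0.023, -0.0, 1.0, 0.002]
wrist_force: [0.7, 0.1, -0.2]
finger_gap: 0.0855
```

Call:
step_arm(moves="0 0 -1.5 0 0 0 1; 0 0 0 0 0 0 1; 0 0 0 0 0 0 1; 0 0 0 0 0 0 1; 0 0 0 0 0 0 1")

```text
time_s: 9.65
eef_pos: [0.521, -0.076, 0.0218]
ee_rot: [0.024, -0.0, 1.0, 0.002]
wrist_force: [-0.1, 0.9, -0.4]
finger_gap: 0.0857
```

Call:
step_arm(moves="-1 0.1 -1 0 0.048 0 1; 0 0 -1 0 0 0 1; 0 0 0 0 0 0 0.4; 0 0 0 0 0 0 0.3; 0 0 0 0 0 0 0.3")

```text
time_s: 10.15
eef_pos: [0.5136, -0.0751, 0.0047]
ee_rot: [0.003, -0.0, 1.0, 0.002]
wrist_force: [-4.0, 1.2, 5.9]
finger_gap: 0.0536
```

Call:
step_arm(moves="0 0 0 0 0 0 0.3; 0 0 2 0 0 0 0.3; 0 0 4 0 0 0 0.3; 0 0 4 0 0 0 0.3; 0 0 0 0 0 0 0.3")

```text
time_s: 10.65
eef_pos: [0.5132, -0.0756, 0.1088]
ee_rot: [0.004, 0.0, 1.0, 0.002]
wrist_force: [0.8, -0.0, -1.7]
finger_gap: 0.0535
```

Run:
```python
from h import *
s=snap('scene','l'); st()
cv2.imwrite('pics/l1.png',cv2.resize(s[140:340,200:430],(690,600)))
```

```text
{'time_s': 10.7, 'joints': [-0.1561, 0.4008, 0.2971, 1.9968, -0.1744, 0.7623, 1.8152], 'eef_pos': [0.5122, -0.0753, 0.1068], 'ee_rot': [0.0029, 0.0001, 1.0, 0.0025], 'wrist_force': [0.5688, 0.3297, -1.1314], 'finger_gap': 0.0531}
```

View pics/l1.png

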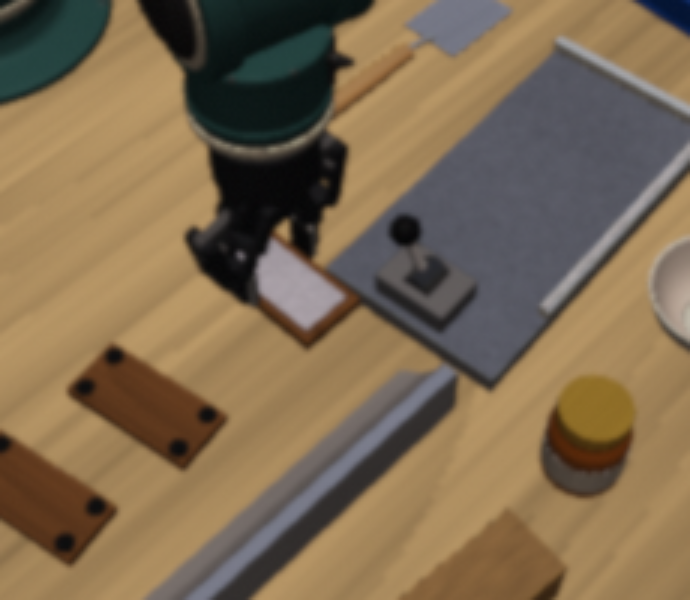

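```bash
cat > corner.py <<'E'
from h import *
t=cv2.imread('pics/a_top.png')
t=cv2.resize(t,None,fx=4,fy=4,interpolation=cv2.INTER_CUBIC)
g=cv2.cvtColor(t,cv2.COLOR_BGR2GRAY).astype(float)
# back rail: for columns, scan from surface upward (row decreasing) to edge >95
up=lambda u:(u+.5)/4-.5
P=[]
for u in range(175*4,250*4,4):
    col=g[196*4:225*4,u][::-1]; i=np.argmax(col>95)
    P.append((up(u),up(225*4-1-i)))
Q=[]
for v in range(220*4,268*4,4):
    row=g[v,152*4:175*4][::-1]; i=np.argmax(row>95)
    Q.append((up(175*4-1-i),up(v)))
F=[]
for u in range(175*4,285*4,4):
    col=g[255*4:285*4,u]; i=np.argmax(col>95); F.append((up(u),up(255*4+i)))
def line(P,z):
    w=ray('top',P,z)[:,:2].astype(np.float32); vx,vy,x,y=cv2.fitLine(w,cv2.DIST_HUBER,0,.001,.001).ravel()
    d=np.array([vx,vy]);p=np.array([x,y]); res=np.abs((w-p)@[-vy,vx]); print('ang',np.degrees(np.arctan2(vy,vx)),'res',np.median(res),res.max()); return p,d
b=line(P,.02);e=line(Q,.02);f=line(F,.02)
def X(a,b):
    s=np.linalg.solve(np.c_[a[1],-b[1]],b[0]-a[0]); return a[0]+a[1]*s[0]
print('corner',X(b,e),'front-end',X(f,e), 'depth',np.linalg.norm(X(b,e)-X(f,e)))
E
python3 corner.py
```

```text
ang -85.83341 res 0.00051198015 0.0012372946
ang 4.013652 res 0.00036228856 0.00083849044
ang -86.38886 res 0.00032417284 0.0012169618
corner [0.6273314  0.35387886] front-end [0.4577145  0.34197748] depth 0.1700339
```

Call:
step_arm(moves="0 0 5 0 0 0 0.3; 0 2 4 0 0 0 0.3; 0.6 4.5 0 0 0 0.03 0.3; 0.6 4.5 0 0 0 0.04 0.3; 0.6 4.5 0 0 0 0 0.3")

```text
time_s: 11.2
eef_pos: [0.5283, 0.0784, 0.1952]
ee_rot: [0.002, -0.031, 1.0, 0.002]
wrist_force: [1.5, -0.2, -0.4]
finger_gap: 0.053
```

Call:
step_arm(moves="0.6 4.5 0 0 0 0 0.3; 0.6 4.5 0 0 0 0 0.3; 0.6 4.5 -2 0 0 0 0.3; 0.6 4.5 -2 0 0 0 0.3; 0.5 3.5 -3 0 0 0 0.3")

```text
time_s: 11.7
eef_pos: [0.5571, 0.3017, 0.1241]
ee_rot: [0.004, -0.031, 0.999, 0.004]
wrist_force: [1.0, -0.1, -1.0]
finger_gap: 0.0529
```

Call:
step_arm(moves="0 -0.6 -4 0 0 0.01 0.3; 0 0 -3 0 0 0 0.3; 0 0 -1.5 0 0 0 0.3; 0 0 -0.8 0 0 0 0.3; 0 0 0 0 0 0 0.3")

```text
time_s: 12.2
eef_pos: [0.554, 0.3018, 0.0217]
ee_rot: [0.001, -0.04, 0.999, 0.005]
wrist_force: [-0.6, 1.1, 2.5]
finger_gap: 0.0533
```

Run:
```python
from h import *
s=snap('scene','m'); st()
cv2.imwrite('pics/m1.png',cv2.resize(s[100:300,280:510],(690,600)))
```

```text
{'time_s': 12.25, 'joints': [-0.6361, 0.6817, 0.1251, 1.7371, -0.1305, 0.7236, 1.2098], 'eef_pos': [0.554, 0.3018, 0.0221], 'ee_rot': [0.0014, -0.0401, 0.9992, 0.0051], 'wrist_force': [0.6325, 0.0697, 0.1293], 'finger_gap': 0.0533}
```

View pics/m1.png

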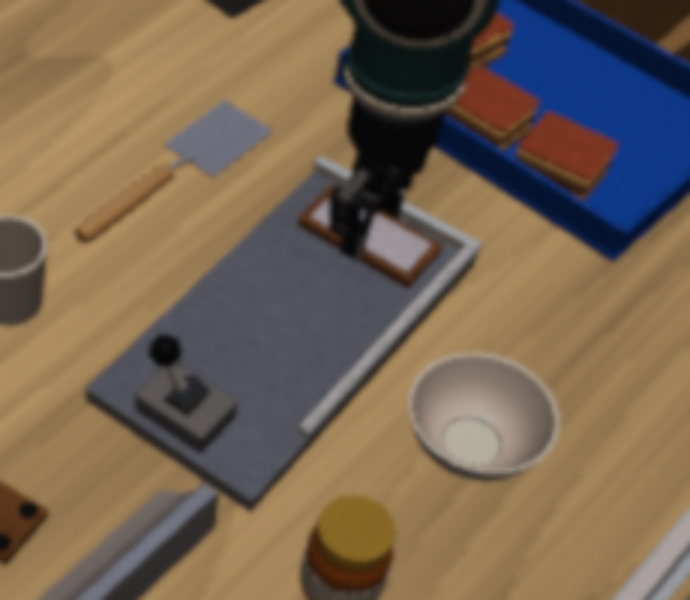

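Call:
step_arm(moves="0 -0.5 0.2 0 0 0 0.3; 0 0 -0.2 0 0 0 0.75; 0 0 0 0 0 0 0.75; 0 0 0 0 0 0 0.75; 0 0 3 0 0 0 0.75")

```text
time_s: 12.75
eef_pos: [0.5533, 0.2946, 0.0513]
ee_rot: [-0.0, -0.039, 0.999, 0.004]
wrist_force: [1.1, 0.3, -0.1]
finger_gap: 0.0644
```

Call:
step_arm(moves="0 -4 3 0 0 0 0.3; 0 -4 0 0 0 0 0; 0 0 0 0 0 0 0; 0 0 0 0 0 0 0; 0 0 0 0 0 0 0")

```text
time_s: 13.25
eef_pos: [0.5546, 0.214, 0.0864]
ee_rot: [0.003, -0.04, 0.999, 0.006]
wrist_force: [0.5, 0.7, 0.4]
finger_gap: 0.0001
```

Run:
```python
from h import *
s=snap('scene','n'); st(); inlays('scene',s,.032)
t=snap('top','n'); inlays('top',t,.032)
cv2.imwrite('pics/n1.png',np.hstack([cv2.resize(s[120:240,320:450],(390,360)),cv2.resize(t[180:300,130:260],(390,360))]))
```

```text
{'time_s': 13.3, 'joints': [-0.5282, 0.5353, 0.1454, 1.8149, -0.1166, 0.7904, 1.33], 'eef_pos': [0.5545, 0.2145, 0.0863], 'ee_rot': [0.0026, -0.0403, 0.9992, 0.0057], 'wrist_force': [0.7809, 0.1184, -0.1154], 'finger_gap': 0.0001}
scene inlay 561.4 295.3 L 85.9 W 41.6 yaw 5.6 [405. 180.] 135.0
```

View pics/n1.png

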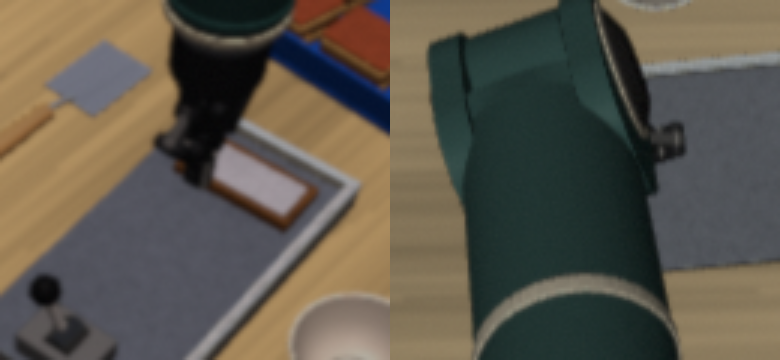

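Call:
step_arm(moves="0 1 -3 0 0 0 0; 0 0 -2.5 0 0 0 0; 0 0 -0.6 0 0 0 0; 0 0 0 0 0 0 0; 0 1.5 0 0 0 0 0")

```text
time_s: 13.85
eef_pos: [0.5544, 0.2421, 0.0236]
ee_rot: [0.003, -0.041, 0.999, 0.006]
wrist_force: [0.4, -1.5, 0.9]
finger_gap: -0.0003
```

Call:
step_arm(moves="-0.1 1.5 0 0 0 0 0; -0.1 1 0 0 0 0 0; 0 0.7 0 0 0 0 0; 0 0.5 0 0 0 0 0; 0 0 0 0 0 0 0")

```text
time_s: 14.35
eef_pos: [0.5529, 0.2812, 0.0261]
ee_rot: [0.003, -0.042, 0.999, 0.003]
wrist_force: [0.8, 0.8, 0.5]
finger_gap: 0.0001
```

Call:
step_arm(moves="0 0.4 -0.1 0 0 0 0; 0 0.3 0 0 0 0 0; 0 0.3 0 0 0 0 0; 0 0.3 0 0 0 0 0; 0 0 0 0 0 0 0")

```text
time_s: 14.85
eef_pos: [0.5535, 0.2812, 0.0258]
ee_rot: [0.0, -0.037, 0.999, -0.005]
wrist_force: [-0.4, 1.0, -0.3]
finger_gap: -0.0
```

Run:
```python
from h import *
s=snap('scene','o'); st(); inlays('scene',s,.032)
cv2.imwrite('pics/o1.png',cv2.resize(s[120:240,320:450],(780,720))[:600])
```

```text
{'time_s': 14.9, 'joints': [-0.6324, 0.6684, 0.1456, 1.7548, -0.1217, 0.7315, 1.2176], 'eef_pos': [0.5536, 0.2815, 0.0259], 'ee_rot': [0.0002, -0.0368, 0.9993, -0.0049], 'wrist_force': [-0.2564, -2.1509, -0.5415], 'finger_gap': -0.0}
```

View pics/o1.png

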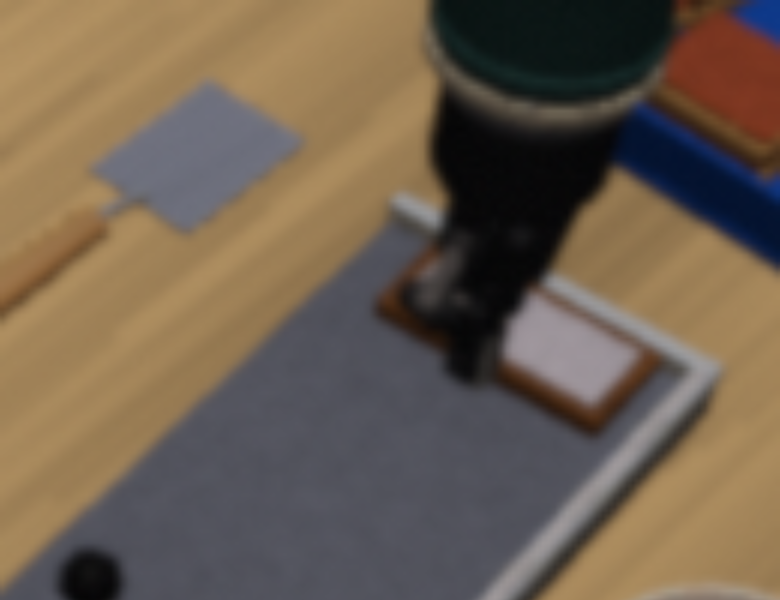

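Pushed against the end rail (it no longer moves). Now pushing its near end against the back rail.

Call:
step_arm(moves="0 -1 0.5 0 0 0 0; 0 0 4 0 0 0 0; -5 2 0 0 0 0 0; -4 2.2 0 0 0 0 0; -1 0 0 0 0 0 0")

```text
time_s: 15.4
eef_pos: [0.4575, 0.3116, 0.0745]
ee_rot: [0.002, -0.035, 0.999, -0.003]
wrist_force: [-0.0, -0.1, -1.4]
finger_gap: -0.0001
```

Call:
step_arm(moves="0 0 0 0 0 0 0; 0 0 -2.5 0 0 0 0; 0 0 -2 0 0 0 0; 0 0 0 0 0 0 0; 0 0 0 0 0 0 0")

```text
time_s: 15.9
eef_pos: [0.4609, 0.3111, 0.0314]
ee_rot: [0.004, -0.035, 0.999, -0.002]
wrist_force: [0.1, 0.2, 0.2]
finger_gap: -0.0003
```

Call:
step_arm(moves="0 0 -0.6 0 0 0 0; 1.5 0.1 0 0 0 0 0; 1 0.1 0 0 0 0 0; 0.7 0 0 0 0 0 0; 0.7 0 0 0 0 0 0")

```text
time_s: 16.4
eef_pos: [0.4983, 0.3132, 0.0265]
ee_rot: [0.001, -0.036, 0.999, -0.002]
wrist_force: [-62.2, -4.9, 41.9]
finger_gap: 0.0001
```

Call:
step_arm(moves="0.5 0 0 0 0 0 0; 0.5 0 0 0 0 0 0; 0.4 0 0 0 0 0 0; 0.3 0 0 0 0 0 0; 0.3 0 0 0 0 0 0")

```text
time_s: 16.9
eef_pos: [0.4972, 0.3137, 0.0236]
ee_rot: [-0.02, -0.04, 0.999, -0.006]
wrist_force: [-19.6, -2.2, 14.0]
finger_gap: 0.0
```

Run:
```python
from h import *
s=snap('scene','p'); st(); inlays('scene',s,.032)
cv2.imwrite('pics/p1.png',cv2.resize(s[120:240,320:450],(780,720))[:600])
```

```text
{'time_s': 16.95, 'joints': [-0.7028, 0.6424, 0.1234, 1.8114, -0.127, 0.7372, 1.1449], 'eef_pos': [0.4972, 0.3137, 0.0236], 'ee_rot': [-0.0206, -0.0401, 0.999, -0.0062], 'wrist_force': [-20.631, -2.4552, 14.1557], 'finger_gap': -0.0002}
scene inlay 566.0 316.5 L 103.3 W 41.5 yaw 3.9 [411. 176.] 135.0
```

View pics/p1.png

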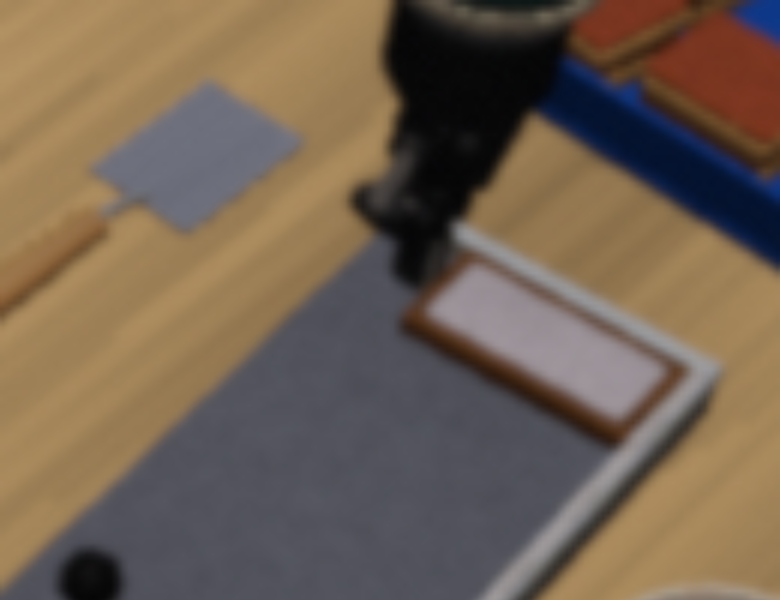

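Board 1 sits flush in the corner. Next, board 2.

Call:
step_arm(moves="-0.7 0 0.5 0 0 0 0; 0 0 4 0 -0.04 0 0.5; 0 -1 5 0 0 0.07 1; 0 -4.5 5 0 0 0 1; 0 -5 2 0 0 0 1")

```text
time_s: 17.45
eef_pos: [0.4868, 0.2245, 0.1774]
ee_rot: [-0.002, -0.081, 0.997, -0.008]
wrist_force: [1.1, -0.4, -0.8]
finger_gap: 0.0578
```

Run:
```python
from h import *
s=snap('scene','q');t=snap('top','q'); st(); boards('top',t); boards('scene',s); inlays('scene',s,.032)
```

```text
{'time_s': 17.55, 'joints': [-0.6373, 0.3243, 0.1807, 1.8912, -0.052, 0.9399, 1.2884], 'eef_pos': [0.4882, 0.2186, 0.1778], 'ee_rot': [-0.0009, -0.0761, 0.9971, -0.0086], 'wrist_force': [-0.0273, 1.3246, -1.1173], 'finger_gap': 0.0723}
top centre 468.9 -295.0 L 115.5 W 56.6 yaw 10.4 px [414. 267.]
top centre 488.6 -133.5 L 118.9 W 55.6 yaw 9.0 px [350. 260.]
scene centre 788.6 -143.3 L 123.8 W 57.3 yaw 56.5 px [358. 351.]
scene centre 472.1 -299.4 L 120.5 W 55.9 yaw 10.0 px [211. 306.]
scene centre 491.6 -138.4 L 120.2 W 57.3 yaw 9.1 px [269. 267.]
scene inlay 980.9 -228.3 L 104.6 W 59.3 yaw -59.1 [414. 450.] 135.0
scene inlay 566.0 316.5 L 103.3 W 41.5 yaw 3.9 [411. 176.] 135.0
```

Board 2 has been knocked: it is now at (489,-134), yaw 9°. Going there.

Call:
step_arm(moves="0 -5 1 0 0 0 1; 0 -5 0 0 0 0 1; 0 -5 0 0 0 0 1; 0 -5 0 0 0 0 1; 0 -5 0 0 0 0 1")

```text
time_s: 18.05
eef_pos: [0.4873, -0.0238, 0.1896]
ee_rot: [0.003, -0.08, 0.997, -0.007]
wrist_force: [1.4, -0.5, -0.2]
finger_gap: 0.0855
```

Call:
step_arm(moves="0 -5 0 0 0 0 1; 0 -5 -3 0 0 0 1; 0 -1.5 -4 0 0 0 1; 0 0 -4 0 0 0 1; 0 0 -2 0 0 0 1")

```text
time_s: 18.55
eef_pos: [0.488, -0.1415, 0.0662]
ee_rot: [0.009, -0.074, 0.997, -0.009]
wrist_force: [0.9, 0.3, 1.3]
finger_gap: 0.0854
```

Call:
step_arm(moves="0 0.7 -2.5 0 0.02 0 1; 0 0 -2.5 0 0 0 1; 0 0 -1.3 0 0 0 1; 0 0 -0.3 0 0 0 0.4; 0 0 0 0 0 0 0.3")

```text
time_s: 19.05
eef_pos: [0.4871, -0.1355, -0.0033]
ee_rot: [-0.002, -0.073, 0.997, -0.008]
wrist_force: [-0.4, -0.8, -0.1]
finger_gap: 0.0591
```

Call:
step_arm(moves="0 0 0 0 0 0 0.3; 0 0 0 0 0 0 0.3; 0 0 2.2 0 0 -0.07 0.3; 3 -1 0 0 0 -0.08 0.3; 0 0 0 0 0 0 0.3")

```text
time_s: 19.55
eef_pos: [0.5202, -0.146, 0.0246]
ee_rot: [0.001, 0.005, 1.0, -0.008]
wrist_force: [-0.1, 0.8, -0.6]
finger_gap: 0.0541
```

Call:
step_arm(moves="0 0 -1.2 0 0 0 0.3; 0 0 -1.0 0 0 0 0.3; 0 0 0 0 0 0 0.3; 0 0 0 0 0 0 1; 0 0 0 0 0 0 1")

```text
time_s: 20.05
eef_pos: [0.5192, -0.1457, 0.0012]
ee_rot: [0.001, 0.004, 1.0, -0.008]
wrist_force: [0.1, 0.2, -0.4]
finger_gap: 0.0809
```

Call:
step_arm(moves="0 0 4 0 0 0 1; -5 0 1 0 0 0 0.6; -5 0 0 0 0 0 0.3; 0 0 0 0 0 0 0.3; 0 0 0 0 0 0 0.3")

```text
time_s: 20.55
eef_pos: [0.4188, -0.1454, 0.0524]
ee_rot: [0.001, 0.004, 1.0, -0.008]
wrist_force: [0.9, -0.0, -0.1]
finger_gap: 0.0286
```

Run:
```python
from h import *
s=snap('scene','r'); st(); boards('scene',s)
cv2.imwrite('pics/r1.png',cv2.resize(s[140:340,170:400],(690,600)))
```

```text
{'time_s': 20.6, 'joints': [-0.0723, 0.4034, 0.3804, 2.2012, -0.245, 0.5711, 2.0502], 'eef_pos': [0.4184, -0.1455, 0.0521], 'ee_rot': [0.0007, 0.0037, 1.0, -0.0079], 'wrist_force': [-0.8805, -0.3444, 0.1047], 'finger_gap': 0.0257}
scene centre 788.6 -143.3 L 123.8 W 57.3 yaw 56.5 px [358. 351.]
scene centre 472.1 -299.1 L 120.3 W 55.4 yaw 10.1 px [210. 305.]
scene centre 523.7 -148.9 L 119.1 W 55.9 yaw 0.3 px [274. 277.]
```

View pics/r1.png

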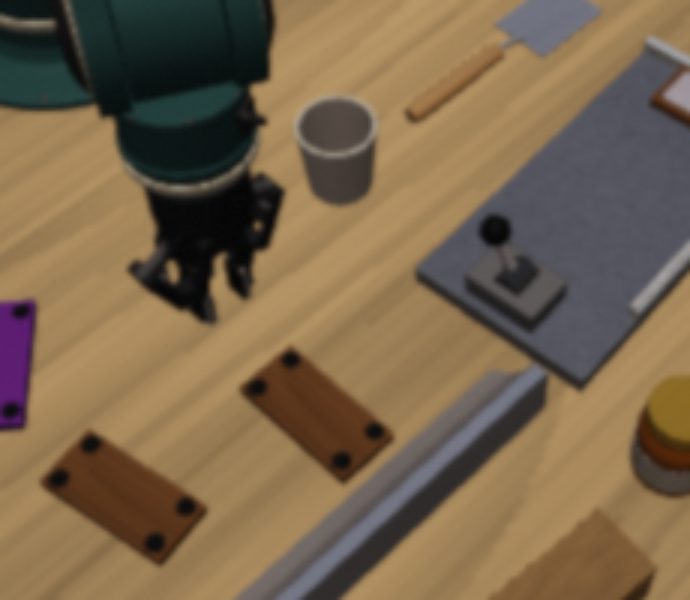

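Board 2 is square at about (521,-145). Pushing it up as before.

Call:
step_arm(moves="0 0 -3 0 0 0 0.3; 0 0 -2 0 0 0 0.3; 0 0 -0.2 0 0 0 0.3; 2 0 0 0 0 0 0.3; 2 0 0 0 0 0 0.3")

```text
time_s: 21.1
eef_pos: [0.4598, -0.146, 0.0001]
ee_rot: [-0.001, 0.004, 1.0, -0.007]
wrist_force: [-4.5, -0.5, 6.8]
finger_gap: 0.0257
```

Call:
step_arm(moves="2 0 0 0 0 0 0.3; 2.2 0 0 0 0 0 0.3; 2.2 0 0 0 0 0 0.3; 2.2 0 0 0 0 0 0.3; 1 0 0 0 0 0 0.3")

```text
time_s: 21.6
eef_pos: [0.562, -0.1458, 0.0008]
ee_rot: [-0.002, 0.003, 1.0, -0.007]
wrist_force: [-1.6, -0.7, -0.5]
finger_gap: 0.0257
```

Call:
step_arm(moves="0.9 0 0 0 0 0 0.3; 0 0 0 0 0 0 0.3; -1.5 0 0 0 0 0 0.3; -3 0 0 0 0 0 0.3; -2 0 5 0 0 0 0.25")

```text
time_s: 22.1
eef_pos: [0.5042, -0.1451, 0.0434]
ee_rot: [-0.007, 0.002, 1.0, -0.007]
wrist_force: [1.3, 0.3, 2.4]
finger_gap: 0.0215
```

Call:
step_arm(moves="0 0 5 0 0 0 0.25; 0 0 5 0 0 0 0.25; 0 0 0 0 0 0 0.25; 0 0 0 0 0 0 0.25; 0 0 0 0 0 0 0.25")

```text
time_s: 22.6
eef_pos: [0.5016, -0.1462, 0.1511]
ee_rot: [-0.005, 0.004, 1.0, -0.007]
wrist_force: [-0.4, -1.0, -0.2]
finger_gap: 0.0211
```

Run:
```python
from h import *
s=snap('scene','s'); st(); t=snap('top','s')
cv2.imwrite('pics/s1.png',np.hstack([cv2.resize(s[200:320,230:380],(450,360)),cv2.resize(t[170:290,290:415],(375,360))])[:,:800])
```

```text
{'time_s': 22.65, 'joints': [-0.1522, 0.3618, 0.4451, 1.9508, -0.179, 0.8775, 1.9469], 'eef_pos': [0.5014, -0.1461, 0.1507], 'ee_rot': [-0.0059, 0.0038, 1.0, -0.0065], 'wrist_force': [-0.1763, 0.0418, -0.3141], 'finger_gap': 0.0212}
```

View pics/s1.png

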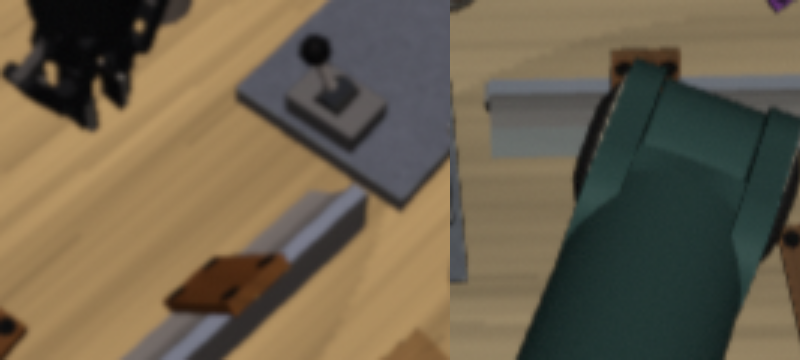

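Board 2 leans as board 1 did, centred near y=-0.146.

Call:
step_arm(moves="4.5 0 0 0 0 0 0.25; 4.5 0 0 0 0 0 0.25; 4.5 0 0 0 0 0 0.25; 4.5 0 0 0 0 0 0.25; 1.5 0 0 0 0 0 0.25")

```text
time_s: 23.2
eef_pos: [0.6979, -0.1453, 0.1429]
ee_rot: [-0.012, 0.005, 1.0, -0.005]
wrist_force: [-0.1, -0.0, -1.1]
finger_gap: 0.0213
```

Call:
step_arm(moves="0.2 0 -2.5 0 0 0 0.25; 0 0 -2.5 0 0 0 0.25; 0 0 -2 0 0 0 0.25; 0 0 0 0 0 0 0.25; 0 0 0 0 0 0 0.25")

```text
time_s: 23.7
eef_pos: [0.6994, -0.1452, 0.0619]
ee_rot: [-0.017, 0.005, 1.0, -0.005]
wrist_force: [-0.1, -0.0, 0.3]
finger_gap: 0.0213
```

Call:
step_arm(moves="0 0 2 0 -0.03 0 0.25; 0 0 0 0 0 0 0.25; -2 0 0 0 0 0 0.25; -2 0 0 0 0 0 0.25; -2 0 0 0 0 0 0.25")

```text
time_s: 24.2
eef_pos: [0.6402, -0.1455, 0.0851]
ee_rot: [0.0, 0.004, 1.0, -0.005]
wrist_force: [0.3, 0.2, -0.1]
finger_gap: 0.0216
```

Call:
step_arm(moves="-2 0 0 0 0 0 0.25; -1.5 0 0 0 0 0 0.25; -1.5 0 0 0 0 0 0.25; -1.5 0 0 0 0 0 0.25; -1 0 0 0 0 0 0.25")

```text
time_s: 24.7
eef_pos: [0.5625, -0.1459, 0.0889]
ee_rot: [0.002, 0.005, 1.0, -0.005]
wrist_force: [-0.1, -0.5, -0.5]
finger_gap: 0.0211
```

Call:
step_arm(moves="0 0 2 0 0 0 0.25; 0 0 5 0 0 0 0.25; 0 0 0 0 0 0 1; 0 0 0 0 0 0 1; 0 0 0 0 0 0 1")

```text
time_s: 25.2
eef_pos: [0.5619, -0.1462, 0.1635]
ee_rot: [0.003, 0.005, 1.0, -0.004]
wrist_force: [-0.8, -0.1, -0.5]
finger_gap: 0.0642
```

Run:
```python
from h import *
s=snap('scene','t'); st(); inlays('scene',s); boards('scene',s)
cv2.imwrite('pics/t1.png',cv2.resize(s[140:340,200:430],(690,600)))
```

```text
{'time_s': 25.25, 'joints': [-0.1437, 0.437, 0.4365, 1.8093, -0.2147, 0.9363, 1.9445], 'eef_pos': [0.5616, -0.1461, 0.1631], 'ee_rot': [0.0022, 0.0049, 1.0, -0.0044], 'wrist_force': [-0.0191, 1.5413, 0.1958], 'finger_gap': 0.0713}
scene inlay 986.7 -26.9 L 79.9 W 42.1 yaw 34.0 [471. 375.] 134.0
scene inlay 512.7 -146.2 L 103.7 W 41.2 yaw -0.2 [273. 274.] 134.0
scene inlay 557.0 333.9 L 105.7 W 42.4 yaw 3.6 [411. 176.] 134.0
```

View pics/t1.png

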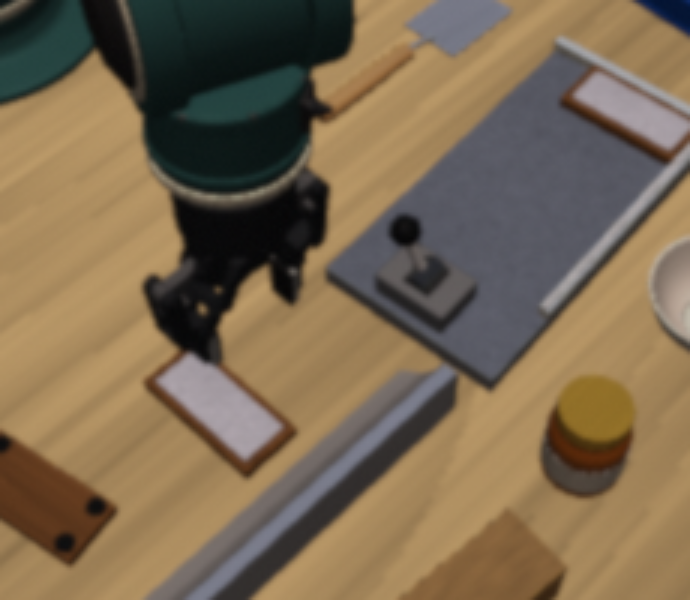

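Board 2 is face up at about (510,-143). Picking it.

Call:
step_arm(moves="-3 0.3 -2 0 0 0 1; -2 0 -4 0 0 0 1; 0 0 -4 0 0 0 1; 0 0 -3.5 0 0.02 0 1; 0 0 -1.5 0 0 0 1")

```text
time_s: 25.75
eef_pos: [0.5094, -0.1429, 0.0081]
ee_rot: [-0.007, 0.005, 1.0, -0.005]
wrist_force: [0.2, -1.0, 0.6]
finger_gap: 0.0854
```

Call:
step_arm(moves="0 0 -0.8 0 0 0 1; 0 0 -0.5 0 0 0 1; 0 0 0 0 0 0 0.4; 0 0 0 0 0 0 0.3; 0 0 0 0 0 0 0.3")

```text
time_s: 26.25
eef_pos: [0.5107, -0.1419, -0.0027]
ee_rot: [-0.007, 0.004, 1.0, -0.003]
wrist_force: [-0.4, 0.1, -1.7]
finger_gap: 0.054
```

Call:
step_arm(moves="0 0 4 0 0 0 0.3; 0 0 5 0 0 0 0.3; 0 0 5 0 0 0 0.3; 0 1 5 0 0 0 0.3; 0.5 4 0 0 0 0.04 0.3")

```text
time_s: 26.75
eef_pos: [0.515, -0.0966, 0.1951]
ee_rot: [-0.004, -0.012, 1.0, -0.004]
wrist_force: [2.0, 0.0, -1.4]
finger_gap: 0.0547
```

Call:
step_arm(moves="0.6 4.5 0 0 0 0.04 0.3; 0.6 4.5 0 0 0 0 0.3; 0.6 4.5 0 0 0 0 0.3; 0.6 4.5 0 0 0 0 0.3; 0.6 4.5 0 0 0 0 0.3")

```text
time_s: 27.25
eef_pos: [0.5464, 0.1351, 0.204]
ee_rot: [0.003, -0.031, 1.0, -0.002]
wrist_force: [1.2, -0.1, -1.2]
finger_gap: 0.0543
```

Call:
step_arm(moves="0.6 4.5 -2 0 0 0.01 0.3; 0.6 4.2 -4 0 0 0 0.3; 0 1.2 -4 0 0 0 0.3; 0 0 -3.5 0 0 0 0.3; 0 0 0 0 0 0 0.3")

```text
time_s: 27.75
eef_pos: [0.5577, 0.2406, 0.0771]
ee_rot: [0.008, -0.041, 0.999, 0.001]
wrist_force: [-1.3, -0.4, -0.3]
finger_gap: 0.0544
```

Run:
```python
from h import *
s=snap('scene','u'); st()
cv2.imwrite('pics/u1.png',cv2.resize(s[100:300,280:510],(690,600)))
```

```text
{'time_s': 27.8, 'joints': [-0.6599, 0.5713, 0.2647, 1.7923, -0.1967, 0.7849, 1.3533], 'eef_pos': [0.559, 0.2409, 0.0796], 'ee_rot': [0.0092, -0.0404, 0.9991, 0.002], 'wrist_force': [-0.346, 1.0082, -0.0325], 'finger_gap': 0.0546}
```

View pics/u1.png

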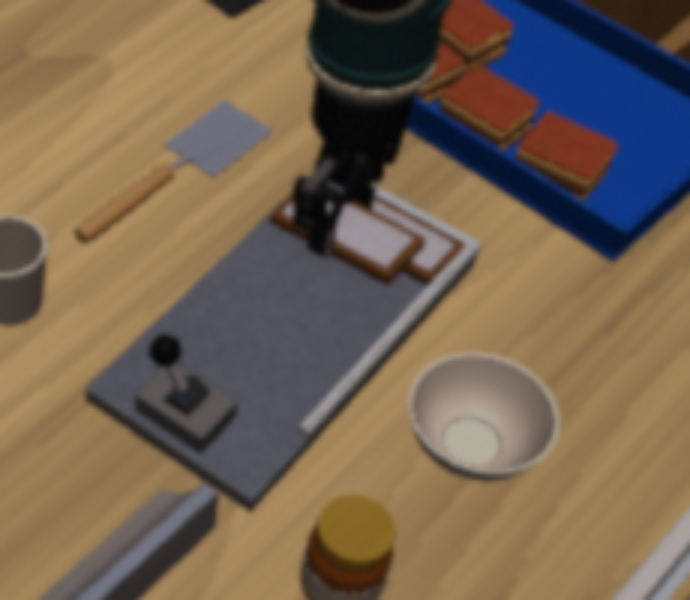

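Call:
step_arm(moves="0 -0.5 -2 0 0.015 0 0.3; 0 0 -2 0 0 0 0.3; 0 0 -1.2 0 0 0 0.3; 0 0 -0.6 0 0 0 0.3; 0 0 -0.3 0 0 0 0.3")

```text
time_s: 28.3
eef_pos: [0.5654, 0.2358, 0.0292]
ee_rot: [0.008, -0.039, 0.999, 0.005]
wrist_force: [0.5, -0.3, -0.1]
finger_gap: 0.0547
```

Call:
step_arm(moves="0 0 0 0 0 0 0.75; 0 0 0 0 0 0 0.75; 0 0 0 0 0 0 0.75; 0 0 3 0 0 0 0.75; 0 0 3 0 0 0 0.5")

```text
time_s: 28.8
eef_pos: [0.5647, 0.2355, 0.0904]
ee_rot: [0.007, -0.039, 0.999, 0.004]
wrist_force: [0.5, 0.2, -0.2]
finger_gap: 0.0508
```

Call:
step_arm(moves="0 -4.5 0 0 0 0 0; 0 -2.5 0 0 0 0 0; 0 0 0 0 0 0 0; 0 0 -3 0 0 0 0; 0 0 0 0 0 0 0")

```text
time_s: 29.3
eef_pos: [0.5675, 0.1662, 0.0668]
ee_rot: [0.012, -0.04, 0.999, 0.007]
wrist_force: [-0.8, -0.5, -0.3]
finger_gap: -0.0003
```

Run:
```python
from h import *
s=snap('scene','v'); st(); inlays('scene',s,.032)
cv2.imwrite('pics/v1.png',cv2.resize(s[100:300,280:510],(690,600)))
```

```text
{'time_s': 29.35, 'joints': [-0.5359, 0.5592, 0.2616, 1.8462, -0.216, 0.7338, 1.4956], 'eef_pos': [0.5689, 0.1667, 0.069], 'ee_rot': [0.0132, -0.0401, 0.9991, 0.007], 'wrist_force': [0.6148, 0.1505, 1.0757], 'finger_gap': -0.0002}
scene inlay 579.6 236.3 L 84.9 W 41.1 yaw 4.3 [397. 195.] 136.0
scene inlay 566.0 316.5 L 103.3 W 41.7 yaw 3.9 [411. 176.] 136.0
```

View pics/v1.png

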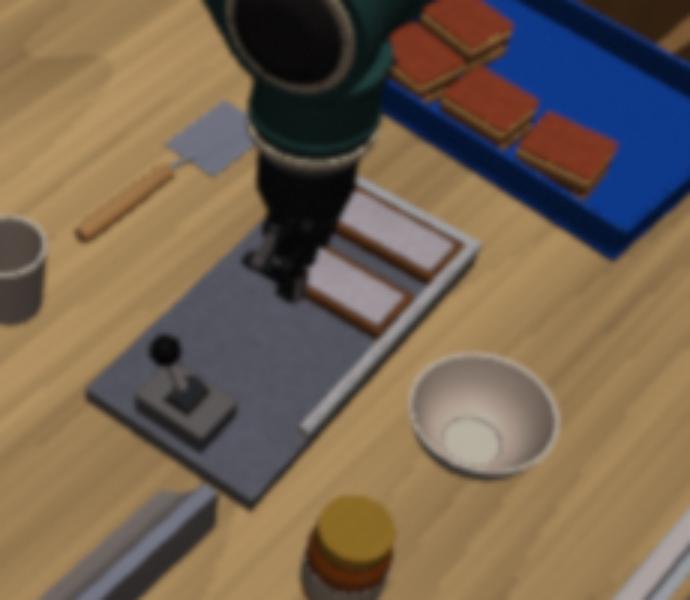

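Call:
step_arm(moves="-0.4 0 -2.5 0 0.026 0 0; 0 0 -1.5 0 0 0 0; 0 0 -0.4 0 0 0 0; 0 0 0 0 0 0 0; 0 1.5 0 0 0 0 0")

```text
time_s: 29.85
eef_pos: [0.5676, 0.1834, 0.0285]
ee_rot: [0.003, -0.04, 0.999, 0.008]
wrist_force: [0.3, 0.3, -0.3]
finger_gap: -0.0
```

Call:
step_arm(moves="-0.1 1.5 0 0 0 0 0; -0.1 1.3 0 0 0 0 0; -0.1 1 0 0 0 0 0; 0 0.5 0 0 0 0 0; 0 0.3 0 0 0 0 0")

```text
time_s: 30.35
eef_pos: [0.5656, 0.227, 0.0302]
ee_rot: [0.003, -0.039, 0.999, 0.003]
wrist_force: [-3.0, -19.9, 9.5]
finger_gap: 0.0
```

Call:
step_arm(moves="0 0 -0.4 0 0 0 0; 0 0.2 0 0 0 0 0; 0 0.3 0 0 0 0 0; 0 0.3 0 0 0 0 0; 0 0 0 0 0 0 0")

```text
time_s: 30.85
eef_pos: [0.5658, 0.2261, 0.026]
ee_rot: [0.002, -0.035, 0.999, -0.004]
wrist_force: [1.2, 0.6, 0.9]
finger_gap: 0.0
```

Call:
step_arm(moves="0 -1 0.3 0 0 0 0; 0 0 4 0 0 0 0; -5 2.3 0 0 0 0 0; -5 2 0 0 0 0 0; -1.2 0 0 0 0 0 0")

```text
time_s: 31.35
eef_pos: [0.458, 0.2581, 0.0719]
ee_rot: [0.003, -0.035, 0.999, -0.003]
wrist_force: [0.4, 0.1, 0.4]
finger_gap: 0.0
```

Run:
```python
from h import *
s=snap('scene','w'); st(); inlays('scene',s,.032)
cv2.imwrite('pics/w1.png',cv2.resize(s[120:240,320:450],(780,720))[:600])
```

```text
{'time_s': 31.4, 'joints': [-0.8051, 0.4709, 0.2824, 1.9939, -0.1851, 0.6987, 1.2298], 'eef_pos': [0.4581, 0.2571, 0.0719], 'ee_rot': [0.0032, -0.0345, 0.9994, -0.0029], 'wrist_force': [0.8142, 0.6051, -0.0322], 'finger_gap': -0.0001}
scene inlay 981.7 -227.3 L 103.4 W 59.4 yaw -54.5 [414. 450.] 136.0
scene inlay 569.3 260.5 L 101.4 W 40.7 yaw 3.8 [399. 188.] 136.0
scene inlay 566.0 316.7 L 103.3 W 41.7 yaw 3.9 [411. 176.] 136.0
```

View pics/w1.png

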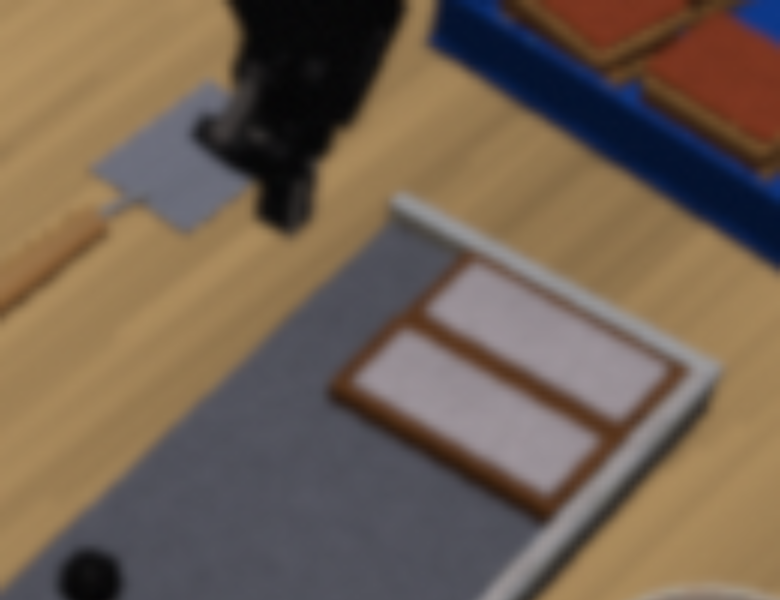

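Boards 1 and 2 lie side by side. Pushing board 2's near end (crop 370,350) home.

Call:
step_arm(moves="0.3 0.2 -2.5 0 0 0 0; 0 0 -2 0 0 0 0; 0 0 0 0 0 0 0; 1.5 0.1 -0.2 0 0 0 0; 1 0.1 0 0 0 0 0")

```text
time_s: 31.9
eef_pos: [0.4879, 0.2627, 0.0271]
ee_rot: [0.005, -0.036, 0.999, -0.001]
wrist_force: [1.0, -0.1, 0.4]
finger_gap: -0.0004
```

Call:
step_arm(moves="0.6 0 0 0 0 0 0; 0.5 0 0 0 0 0 0; 0.3 0 0 0 0 0 0; 0.3 0 0 0 0 0 0; 0.3 0 0 0 0 0 0")

```text
time_s: 32.4
eef_pos: [0.5012, 0.2625, 0.0277]
ee_rot: [-0.004, -0.037, 0.999, -0.002]
wrist_force: [-20.0, -1.9, 12.2]
finger_gap: -0.0002
```

Call:
step_arm(moves="-0.7 0 0.5 0 0 0 0; 0 0 4 0 0 0 0.5; 0 -1 5 0 0 0.05 1; 0 -4.5 5 0 0 0.055 1; 0 -5 2 0 0 0 1")

```text
time_s: 32.9
eef_pos: [0.4905, 0.1738, 0.1822]
ee_rot: [-0.006, -0.096, 0.995, -0.003]
wrist_force: [1.1, -0.3, -0.8]
finger_gap: 0.0577
```

Call:
step_arm(moves="-0.3 -5 0 0 0 0 1; -0.3 -5 0 0 0 0 1; -0.3 -5 0 0 0 0 1; -0.3 -5 0 0 0 0 1; -0.3 -5 0 0 0 0 1")

```text
time_s: 33.4
eef_pos: [0.4755, -0.0776, 0.1893]
ee_rot: [0.001, -0.097, 0.995, -0.001]
wrist_force: [1.9, 1.0, -0.4]
finger_gap: 0.0854
```

Run:
```python
from h import *
s=snap('scene','x');t=snap('top','x'); st(); boards('top',t); boards('scene',s); inlays('scene',s,.032);inlays('top',t,.032)
cv2.imwrite('pics/x1.png',cv2.resize(s[120:240,320:450],(780,720))[:600])
```

```text
{'time_s': 33.5, 'joints': [-0.3052, 0.2252, 0.4669, 2.018, -0.1221, 0.9229, 1.9821], 'eef_pos': [0.475, -0.082, 0.1895], 'ee_rot': [0.0008, -0.0929, 0.9957, -0.002], 'wrist_force': [0.3725, 1.6054, -0.0852], 'finger_gap': 0.0856}
top centre 468.9 -295.0 L 115.5 W 56.6 yaw 10.4 px [414. 267.]
scene centre 788.6 -143.3 L 123.8 W 57.3 yaw 56.5 px [358. 351.]
scene centre 472.1 -299.1 L 120.3 W 55.4 yaw 10.1 px [209. 305.]
scene inlay 570.3 260.5 L 103.1 W 41.2 yaw 4.5 [399. 188.] 134.0
scene inlay 566.0 316.7 L 103.3 W 41.7 yaw 3.9 [411. 176.] 134.0
top inlay 567.2 318.2 L 104.6 W 41.4 yaw 3.9 [170. 232.] 126.0
top inlay 571.2 262.1 L 104.6 W 41.8 yaw 4.0 [192. 230.] 126.0
```

View pics/x1.png

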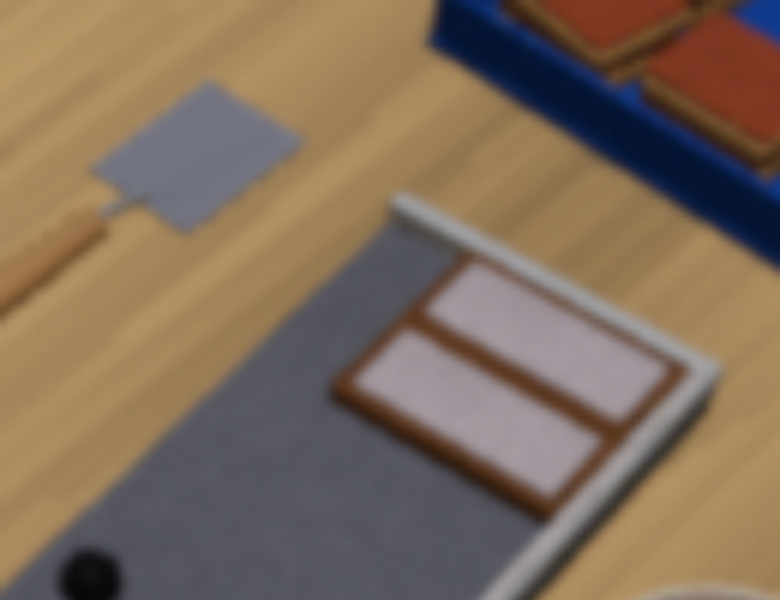

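Boards 1 and 2 measure 56.2 mm apart (top view), flush at both ends. Board 3 is still at (469,-295).

Call:
step_arm(moves="0 -5 0 0 0 0 1; 0 -5 0 0 0 0 1; 0 -5 0 0 0 0 1; 0 -5 -2 0 0 0 1; -0.3 -2 -4 0 0 0 1")

```text
time_s: 34.0
eef_pos: [0.474, -0.2971, 0.1369]
ee_rot: [0.007, -0.095, 0.995, -0.004]
wrist_force: [1.4, -0.7, -0.9]
finger_gap: 0.0855
```

Call:
step_arm(moves="0 0 -4 0 0 0 1; 0 0 -3.5 0 0 0 1; 0 0 -2 0 0 0 1; 0 0 0 0 0 0 1; 0 0 0 0 0 0 1")

```text
time_s: 34.5
eef_pos: [0.4706, -0.301, 0.0373]
ee_rot: [0.006, -0.092, 0.996, -0.004]
wrist_force: [0.9, -0.1, 0.5]
finger_gap: 0.0852
```

Call:
step_arm(moves="0 0.5 -2 0 0.01 0 1; 0 0 -1.4 0 0 0 1; 0 0 -0.3 0 0 0 1; 0 0 0 0 0 0 0.4; 0 0 0 0 0 0 0.3")

```text
time_s: 35.0
eef_pos: [0.4739, -0.2974, 0.0052]
ee_rot: [0.005, -0.092, 0.996, -0.006]
wrist_force: [0.2, 0.4, 0.3]
finger_gap: 0.059
```

Call:
step_arm(moves="0 0 0 0 0 0 0.3; 0 0 2 0 0 0 0.3; 2 1 0.2 0 0 -0.09 0.3; 2.5 1.5 0 0 0 -0.09 0.3; 0.3 0 0 0 0 0 0.3")

```text
time_s: 35.5
eef_pos: [0.5236, -0.2733, 0.0322]
ee_rot: [0.007, 0.003, 1.0, -0.006]
wrist_force: [0.2, 0.9, -1.9]
finger_gap: 0.0527
```

Run:
```python
from h import *
s=snap('scene','y'); st()
cv2.imwrite('pics/y1.png',cv2.resize(s[180:380,150:380],(690,600)))
```

```text
{'time_s': 35.55, 'joints': [0.0593, 0.6601, 0.4862, 1.8604, -0.4431, 0.7117, 2.3613], 'eef_pos': [0.5225, -0.2746, 0.0322], 'ee_rot': [0.0062, 0.0021, 1.0, -0.0068], 'wrist_force': [-0.2534, 0.3246, -0.1372], 'finger_gap': 0.0527}
```

View pics/y1.png

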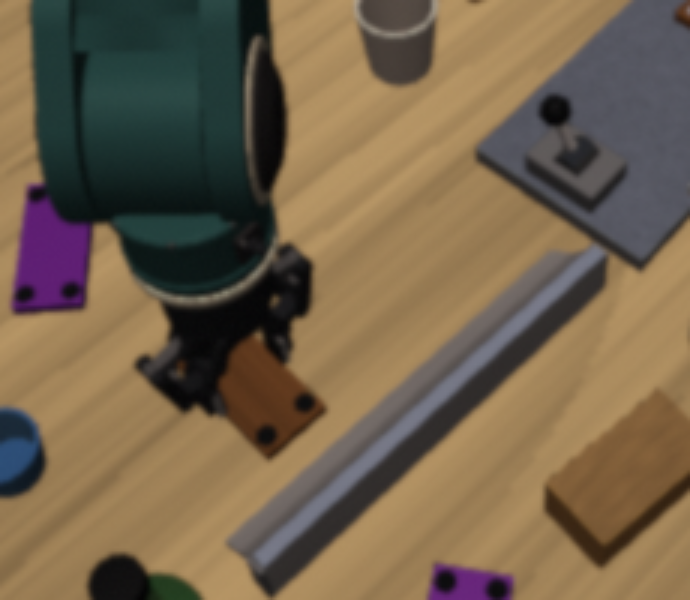

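Call:
step_arm(moves="0 0 -1.5 0 0 0 0.3; 0 0 -1.1 0 0 0 0.3; 0 0 -0.2 0 0 0 0.3; 0 0 0 0 0 0 1; 0 0 0 0 0 0 1")

```text
time_s: 36.05
eef_pos: [0.5203, -0.2765, 0.0021]
ee_rot: [0.006, 0.002, 1.0, -0.007]
wrist_force: [0.3, -0.3, 0.3]
finger_gap: 0.0791
```

Call:
step_arm(moves="0 0 4 0 0 0 1; -5 0 1 0 0 0 0.6; -5 0 0 0 0 0 0.3; 0 0 0 0 0 0 0.3; 0 0 0 0 0 0 0.3")

```text
time_s: 36.55
eef_pos: [0.418, -0.2774, 0.0518]
ee_rot: [0.005, 0.003, 1.0, -0.007]
wrist_force: [0.3, -0.0, 0.8]
finger_gap: 0.0281
```

Run:
```python
from h import *
s=snap('scene','z'); st(); boards('scene',s)
cv2.imwrite('pics/z1.png',cv2.resize(s[180:380,150:380],(690,600)))
```

```text
{'time_s': 36.6, 'joints': [0.0934, 0.5088, 0.5217, 2.0745, -0.407, 0.6414, 2.4522], 'eef_pos': [0.4176, -0.2775, 0.0516], 'ee_rot': [0.0048, 0.003, 1.0, -0.0066], 'wrist_force': [-0.0412, -1.1486, -0.1288], 'finger_gap': 0.0255}
scene centre 788.2 -145.2 L 120.8 W 56.9 yaw 55.6 px [358. 351.]
scene centre 518.8 -277.8 L 120.2 W 54.5 yaw -0.1 px [230. 312.]
```

View pics/z1.png

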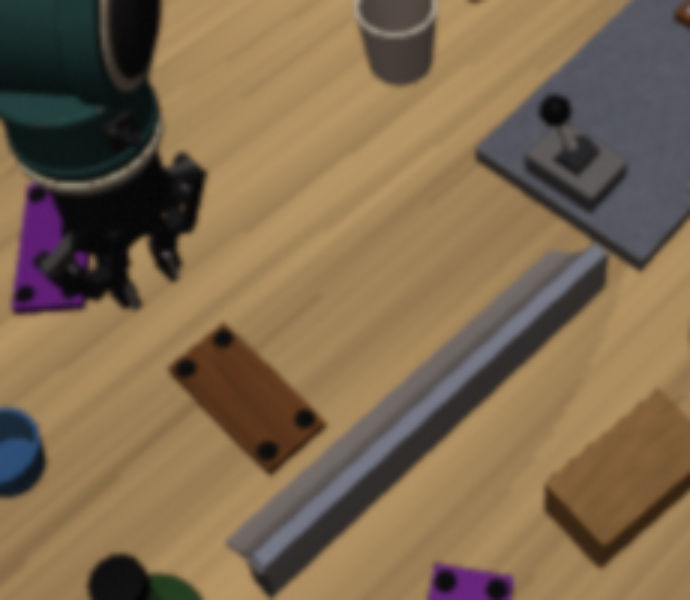

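Call:
step_arm(moves="0 0.3 -3 0 0 0 0.3; 0 0 -2 0 0 0 0.3; 0 0 0 0 0 0 0.3; 2 0 0 0 0 0 0.3; 2 0 0 0 0 0 0.3")

```text
time_s: 37.1
eef_pos: [0.4581, -0.2762, -0.0]
ee_rot: [0.004, 0.004, 1.0, -0.007]
wrist_force: [-13.7, 0.5, 23.0]
finger_gap: 0.0256
```

Call:
step_arm(moves="2 0 0 0 0 0 0.3; 2.2 0 0 0 0 0 0.3; 2.2 0 0 0 0 0 0.3; 2.2 0 0 0 0 0 0.3; 1 0 0 0 0 0 0.3")

```text
time_s: 37.6
eef_pos: [0.5533, -0.2779, 0.0001]
ee_rot: [-0.003, 0.004, 1.0, -0.006]
wrist_force: [-9.8, 0.7, 12.1]
finger_gap: 0.0254
```

Call:
step_arm(moves="0.9 0 0.3 0 0 0 0.3; 0.9 0 0 0 0 0 0.3; 0 0 0 0 0 0 0.3; -1.5 0 0 0 0 0 0.3; -3 0 0 0 0 0 0.3")

```text
time_s: 38.1
eef_pos: [0.5281, -0.2772, 0.0018]
ee_rot: [-0.005, 0.003, 1.0, -0.006]
wrist_force: [0.9, -0.4, -0.2]
finger_gap: 0.0256
```

Call:
step_arm(moves="-2 0 5 0 0 0 0.25; 0 0 5 0 0 0 0.25; 0 0 5 0 0 0 0.25; 0 0 0 0 0 0 0.25; 0 0 0 0 0 0 0.25")

```text
time_s: 38.6
eef_pos: [0.5049, -0.2773, 0.1531]
ee_rot: [-0.006, 0.004, 1.0, -0.005]
wrist_force: [-0.3, 0.6, 0.3]
finger_gap: 0.0213
```

Run:
```python
from h import *
s=snap('scene','aa'); st(); t=snap('top','aa')
cv2.imwrite('pics/aa1.png',np.hstack([cv2.resize(s[230:390,170:340],(425,400)),cv2.resize(t[170:290,340:450],(366,400))])[:,:800])
```

```text
{'time_s': 38.65, 'joints': [-0.0291, 0.4841, 0.6121, 1.8215, -0.3173, 0.9439, 2.281], 'eef_pos': [0.5051, -0.2778, 0.1532], 'ee_rot': [-0.0062, 0.0042, 1.0, -0.0052], 'wrist_force': [1.0125, -0.5054, 1.4723], 'finger_gap': 0.0215}
```

View pics/aa1.png

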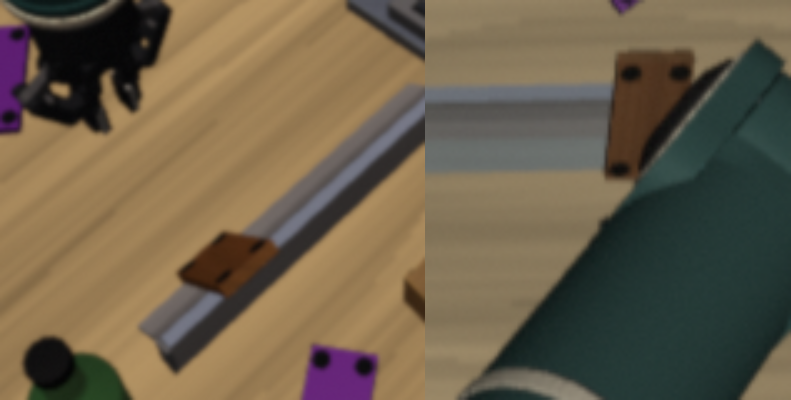

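Board 3 leans properly, centred y≈-0.277. The purple board behind is low, well under the finger path at z≈0.08.

Call:
step_arm(moves="4.5 0 0 0 0 0 0.25; 4.5 0 0 0 0 0 0.25; 4.5 0 0 0 0 0 0.25; 4.5 0 0 0 0 0 0.25; 1.4 0 0 0 0 0 0.25")

```text
time_s: 39.2
eef_pos: [0.7012, -0.2761, 0.1448]
ee_rot: [-0.011, 0.006, 1.0, -0.002]
wrist_force: [-1.8, 0.2, -0.4]
finger_gap: 0.0212
```

Call:
step_arm(moves="0 0 -2.5 0 0 0 0.25; 0 0 -2.5 0 0 0 0.25; 0 0 -1 0 0 0 0.25; 0 0 0 0 0 0 0.25; 0 0 0 0 0 0 0.25")

```text
time_s: 39.7
eef_pos: [0.7016, -0.2752, 0.0751]
ee_rot: [-0.015, 0.005, 1.0, -0.001]
wrist_force: [0.5, -0.8, 0.2]
finger_gap: 0.0216
```

Call:
step_arm(moves="0 0 1 0 -0.03 0 0.25; 0 0 0 0 0 0 0.25; -2 0 0 0 0 0 0.25; -2 0 0 0 0 0 0.25; -2 0 0 0 0 0 0.25")

```text
time_s: 40.2
eef_pos: [0.6433, -0.2756, 0.0917]
ee_rot: [0.006, 0.004, 1.0, -0.002]
wrist_force: [-0.3, 0.7, -0.3]
finger_gap: 0.0214
```

Call:
step_arm(moves="-2 0 0 0 0 0 0.25; -1.5 0 0 0 0 0 0.25; -1.5 0 0 0 0 0 0.25; -1.5 0 0 0 0 0 0.25; -1.2 0 0 0 0 0 0.25")

```text
time_s: 40.7
eef_pos: [0.5641, -0.2766, 0.0988]
ee_rot: [0.011, 0.005, 1.0, -0.003]
wrist_force: [0.0, -0.6, -0.5]
finger_gap: 0.0214
```

Call:
step_arm(moves="0 0 2 0 0 0 0.25; 0 0 5 0 0 0 0.25; 0 0 0 0 0 0 1; 0 0 0 0 0 0 1; 0 0 0 0 0 0 1")

```text
time_s: 41.2
eef_pos: [0.5629, -0.2778, 0.1767]
ee_rot: [0.016, 0.006, 1.0, -0.003]
wrist_force: [-0.3, -0.4, -0.0]
finger_gap: 0.0642
```

Run:
```python
from h import *
s=snap('scene','ab'); st(); inlays('scene',s); boards('scene',s)
cv2.imwrite('pics/ab1.png',cv2.resize(s[180:380,150:380],(690,600)))
```

```text
{'time_s': 41.25, 'joints': [-0.0259, 0.5225, 0.5977, 1.6995, -0.3525, 0.9966, 2.2537], 'eef_pos': [0.5627, -0.2776, 0.1763], 'ee_rot': [0.0151, 0.0064, 0.9999, -0.0028], 'wrist_force': [-0.0509, -0.1775, -0.6327], 'finger_gap': 0.0712}
scene inlay 512.3 -277.3 L 103.9 W 40.2 yaw -0.1 [229. 310.] 135.0
scene inlay 561.3 277.0 L 105.5 W 42.4 yaw 3.7 [399. 188.] 135.0
scene inlay 557.0 334.4 L 105.6 W 42.8 yaw 3.6 [411. 176.] 135.0
scene centre 788.6 -143.3 L 123.8 W 57.3 yaw 56.5 px [358. 351.]
```

View pics/ab1.png

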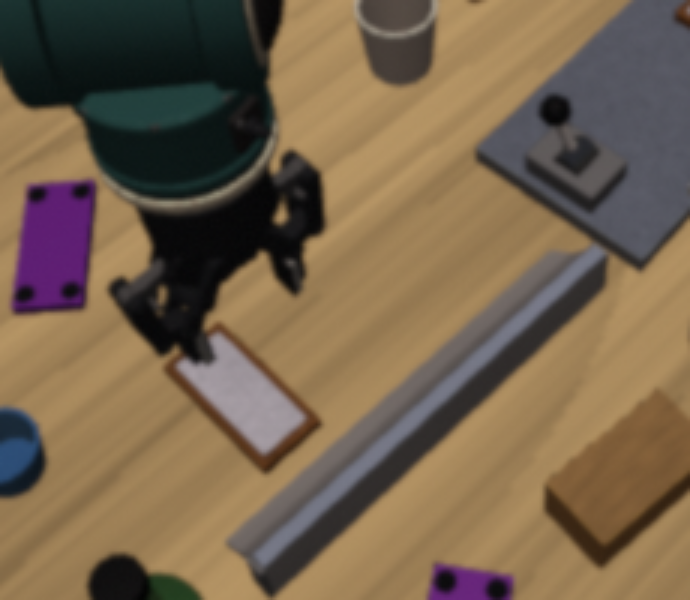

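Board 3 is face up at about (510,-274). Picking it.

Call:
step_arm(moves="-3 0.4 -2 0 0.03 0 1; -2 0 -4 0 0 0 1; 0 0 -4 0 0 0 1; 0 0 -4 0 0 0 1; 0 0 -1.5 0 0 0 1")

```text
time_s: 41.75
eef_pos: [0.5108, -0.2732, 0.017]
ee_rot: [0.001, 0.006, 1.0, -0.003]
wrist_force: [-1.1, 0.2, 0.2]
finger_gap: 0.0851
```

Call:
step_arm(moves="0 0 -1 0 0 0 1; 0 0 -0.5 0 0 0 1; 0 0 0 0 0 0 0.4; 0 0 0 0 0 0 0.3; 0 0 0 0 0 0 0.3")

```text
time_s: 42.25
eef_pos: [0.5121, -0.2742, 0.0032]
ee_rot: [0.002, 0.006, 1.0, -0.004]
wrist_force: [0.2, 0.4, -1.0]
finger_gap: 0.0534
```

Call:
step_arm(moves="0 0 4 0 0 0 0.3; 0 0 5 0 0 0 0.3; 0 0 5 0 0 0 0.3; 0 1 5 0 0 0 0.3; 0.5 4 0 0 0 0.04 0.3")

```text
time_s: 42.75
eef_pos: [0.5153, -0.2288, 0.2001]
ee_rot: [0.003, -0.01, 1.0, -0.005]
wrist_force: [0.7, -0.7, -2.1]
finger_gap: 0.0541
```

Call:
step_arm(moves="0.6 4.5 0 0 0 0.04 0.3; 0.6 4.5 0 0 0 0 0.3; 0.5 4.5 0 0 0 0 0.3; 0.5 4.5 0 0 0 0 0.3; 0.5 4.5 0 0 0 0 0.3")

```text
time_s: 43.25
eef_pos: [0.5433, 0.0027, 0.2079]
ee_rot: [0.01, -0.029, 1.0, -0.004]
wrist_force: [1.1, -0.7, -1.4]
finger_gap: 0.0535
```

Call:
step_arm(moves="0.5 4.5 0 0 0 0 0.3; 0.5 4.5 0 0 0 0 0.3; 0.5 4.5 0 0 0 0 0.3; 0.5 4.5 0 0 0 0 0.3; 0 1 -1 0 0 0 0.3")

```text
time_s: 43.75
eef_pos: [0.5634, 0.2068, 0.2042]
ee_rot: [0.014, -0.032, 0.999, -0.001]
wrist_force: [0.8, -0.1, -0.6]
finger_gap: 0.054
```

Call:
step_arm(moves="0 -2.3 -3 0 0.028 0.01 0.3; 0 0 -4 0 0 0 0.3; 0 0 -4 0 0 0 0.3; 0 0 -3 0 0 0 0.3; 0 0 0 0 0 0 0.3")

```text
time_s: 44.25
eef_pos: [0.5638, 0.1863, 0.0634]
ee_rot: [0.003, -0.04, 0.999, 0.001]
wrist_force: [-1.2, 1.0, -0.8]
finger_gap: 0.0535
```

Run:
```python
from h import *
s=snap('scene','ac'); st()
cv2.imwrite('pics/ac1.png',cv2.resize(s[100:300,280:510],(690,600)))
```

```text
{'time_s': 44.3, 'joints': [-0.6855, 0.5991, 0.4148, 1.8299, -0.3315, 0.7722, 1.5535], 'eef_pos': [0.5649, 0.1864, 0.0655], 'ee_rot': [0.0042, -0.0398, 0.9992, 0.0012], 'wrist_force': [0.0241, 0.0385, 0.5577], 'finger_gap': 0.0536}
```

View pics/ac1.png

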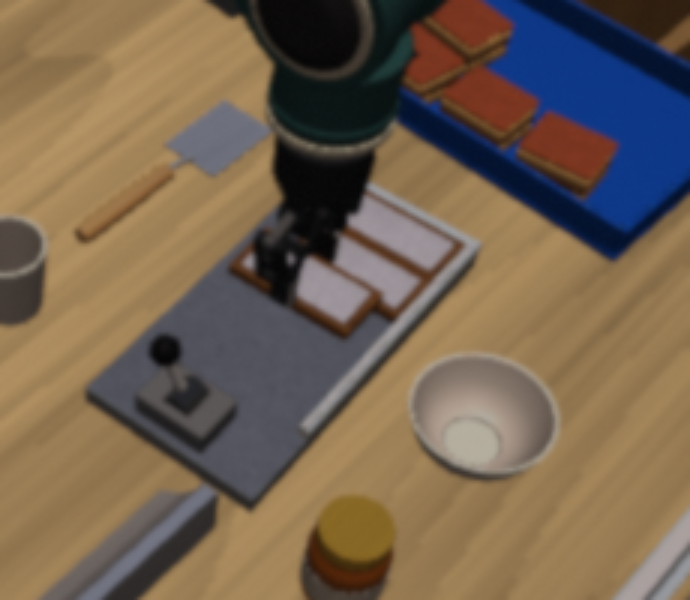

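Call:
step_arm(moves="-0.3 -0.4 -2 0 0 0 0.3; 0 0 -1 0 0 0 0.3; 0 0 -0.7 0 0 0 0.3; 0 0 -0.3 0 0 0 0.3; 0 0 0 0 0 0 0.3")

```text
time_s: 44.8
eef_pos: [0.5667, 0.1839, 0.0328]
ee_rot: [0.009, -0.04, 0.999, 0.003]
wrist_force: [-0.5, 0.7, -0.9]
finger_gap: 0.0534
```

Call:
step_arm(moves="0 0 0 0 0 0 0.75; 0 0 0 0 0 0 0.75; 0 0 0 0 0 0 0.75; 0 0 3 0 0 0 0.75; 0 0 3 0 0 0 0.5")

```text
time_s: 45.3
eef_pos: [0.5659, 0.1838, 0.0931]
ee_rot: [0.008, -0.04, 0.999, 0.003]
wrist_force: [0.3, 0.4, -0.4]
finger_gap: 0.0511
```

Call:
step_arm(moves="0 -4.5 0 0 0 0 0; 0 -2.3 0 0 0 0 0; 0 0 0 0 0 0 0; 0 0 0 0 0 0 0; 0 0 0 0 0 0 0")

```text
time_s: 45.8
eef_pos: [0.5681, 0.1166, 0.0983]
ee_rot: [0.011, -0.041, 0.999, 0.004]
wrist_force: [-0.2, 0.3, 0.5]
finger_gap: -0.0
```

Run:
```python
from h import *
s=snap('scene','ad'); st(); inlays('scene',s,.032)
cv2.imwrite('pics/ad1.png',cv2.resize(s[100:300,280:510],(690,600)))
print('ball',tri((335,217),(279,238)))
```

```text
{'time_s': 45.85, 'joints': [-0.5978, 0.5227, 0.4424, 1.8663, -0.3103, 0.7953, 1.6614], 'eef_pos': [0.568, 0.1169, 0.0982], 'ee_rot': [0.0113, -0.0417, 0.9991, 0.0042], 'wrist_force': [-0.072, 0.7158, 1.0831], 'finger_gap': 0.0002}
scene inlay 574.1 184.2 L 90.4 W 40.8 yaw 5.1 [383. 205.] 136.0
scene inlay 570.2 260.7 L 102.9 W 41.5 yaw 4.4 [399. 188.] 136.0
scene inlay 566.0 316.8 L 103.3 W 41.5 yaw 3.9 [411. 176.] 136.0
ball [0.53954786 0.04123445 0.08244853]
```

View pics/ad1.png

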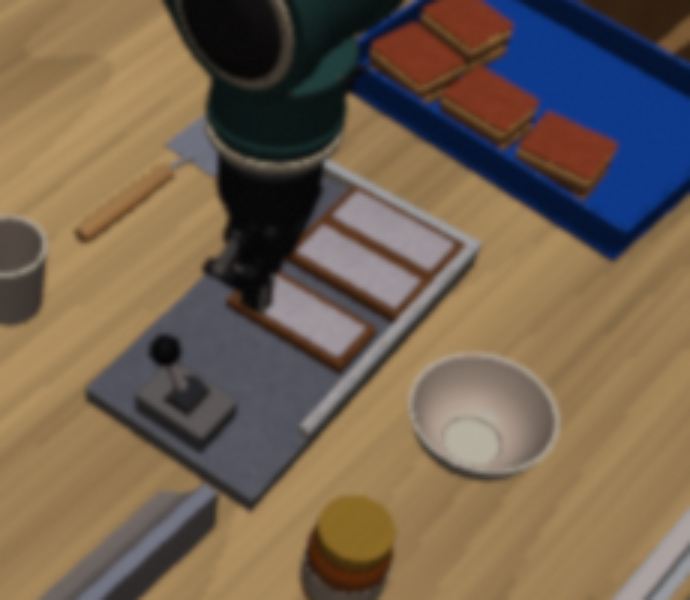

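Call:
step_arm(moves="-0.5 1 -3 0 0.02 0 0; 0 0 -3 0 0 0 0; 0 0 -1.2 0 0 0 0; 0 0 -0.3 0 0 0 0; 0 1 0 0 0 0 0")

```text
time_s: 46.35
eef_pos: [0.5634, 0.1406, 0.0216]
ee_rot: [0.002, -0.043, 0.999, 0.005]
wrist_force: [-0.1, -0.9, 1.2]
finger_gap: 0.0
```

Call:
step_arm(moves="-0.1 1.5 0 0 0 0 0; -0.1 1 0 0 0 0 0; -0.1 0.8 0 0 0 0 0; 0 0 0 0 0 0 0; 0 0 0 0 0 0 0")

```text
time_s: 46.85
eef_pos: [0.5642, 0.164, 0.0256]
ee_rot: [0.005, -0.038, 0.999, -0.003]
wrist_force: [-0.1, 1.0, -0.9]
finger_gap: -0.0001
```

Call:
step_arm(moves="0 0.5 0 0 0 0 0; 0 0.5 0 0 0 0 0; 0 0.3 0 0 0 0 0; 0 0.3 0 0 0 0 0; 0 0 0 0 0 0 0")

```text
time_s: 47.35
eef_pos: [0.5644, 0.1699, 0.0267]
ee_rot: [0.004, -0.034, 0.999, -0.01]
wrist_force: [0.6, -0.3, -0.7]
finger_gap: 0.0003
```

Run:
```python
from h import *
s=snap('scene','ae'); st(); inlays('scene',s,.032)
cv2.imwrite('pics/ae1.png',cv2.resize(s[120:240,320:450],(780,720))[:600])
```

```text
{'time_s': 47.4, 'joints': [-0.6707, 0.6581, 0.4137, 1.8506, -0.3545, 0.7038, 1.5779], 'eef_pos': [0.5644, 0.1702, 0.0267], 'ee_rot': [0.0045, -0.0346, 0.9993, -0.0101], 'wrist_force': [0.2724, -11.7724, -0.6306], 'finger_gap': -0.0001}
scene inlay 581.7 261.2 L 79.4 W 41.5 yaw 5.5 [403. 190.] 136.0
scene inlay 568.1 316.9 L 99.1 W 41.7 yaw 3.9 [412. 177.] 136.0
scene inlay 75.1 565.3 L 121.0 W 56.1 yaw -6.2 [334.  63.] 136.0
```

View pics/ae1.png

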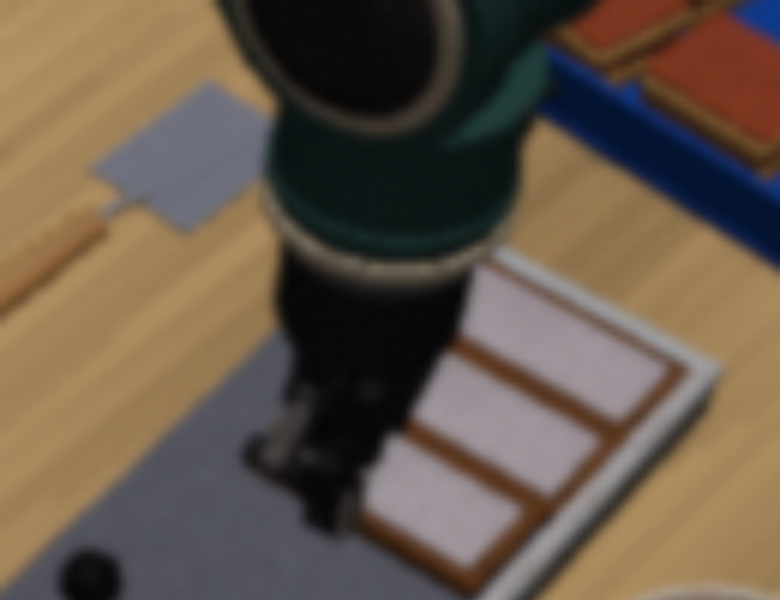

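All three lie side by side. Now pushing board 3's near end home.

Call:
step_arm(moves="0 -1 0.3 0 0 0 0; 0 0 4.2 0 0 0 0; -5 2.2 0 0 0 0 0; -4.5 2 0 0 0 0 0; -1 0 0 0 0 0 0")

```text
time_s: 47.9
eef_pos: [0.4638, 0.2042, 0.0754]
ee_rot: [0.006, -0.036, 0.999, -0.008]
wrist_force: [0.3, -0.7, 0.5]
finger_gap: 0.0003
```

Call:
step_arm(moves="0 0.3 -2.5 0 0 0 0; 0 0 -2 0 0 0 0; 0 0 0 0 0 0 0; 0 0 0 0 0 0 0; 0 0 0 0 0 0 0")

```text
time_s: 48.4
eef_pos: [0.4632, 0.2123, 0.0333]
ee_rot: [0.008, -0.039, 0.999, -0.005]
wrist_force: [-0.4, -0.1, 0.2]
finger_gap: -0.0001
```

Call:
step_arm(moves="1.5 0.1 -0.2 0 0 0 0; 1 0.1 0 0 0 0 0; 0.6 0 0 0 0 0 0; 0.4 0 0 0 0 0 0; 0.3 0 0 0 0 0 0")

```text
time_s: 48.9
eef_pos: [0.5042, 0.2148, 0.0344]
ee_rot: [0.009, -0.039, 0.999, -0.004]
wrist_force: [-0.3, 0.2, 0.6]
finger_gap: -0.0001
```

The fingers are too high (0.034). Backing off and lowering.

Call:
step_arm(moves="-2.5 -0.5 0 0 0 0 0; 0 0 -0.9 0 0.015 0 0; 0 0 0 0 0 0 0; 0 0 0 0 0 0 0; 0 0 0 0 0 0 0")

```text
time_s: 49.4
eef_pos: [0.4794, 0.2096, 0.0257]
ee_rot: [0.002, -0.038, 0.999, -0.003]
wrist_force: [0.3, 0.4, -0.1]
finger_gap: -0.0001
```

Call:
step_arm(moves="1 0 0 0 0 0 0; 0.8 0 0 0 0 0 0; 0.5 0 0 0 0 0 0; 0.4 0 0 0 0 0 0; 0.3 0 0 0 0 0 0")

```text
time_s: 49.9
eef_pos: [0.5047, 0.2094, 0.0244]
ee_rot: [-0.006, -0.039, 0.999, -0.004]
wrist_force: [-22.9, -0.0, 15.2]
finger_gap: 0.0
```

Call:
step_arm(moves="-0.8 0 0.3 0 0 0 0; -1 0 4 0 0 0 0; 0 -4 4 0 0 0 0; 0 -5 2 0 0 0 0; 0 -5 0 0 0 0 0")

```text
time_s: 50.4
eef_pos: [0.4861, 0.0764, 0.1256]
ee_rot: [-0.007, -0.044, 0.999, -0.004]
wrist_force: [1.5, -0.8, -0.7]
finger_gap: -0.0004
```

Call:
step_arm(moves="0 -5 0 0 0 0 0; 0 -5 0 0 0 0 0; 0 -5 0 0 0 0 0; 0 0 0 0 0 0 0; 0 0 0 0 0 0 0")

```text
time_s: 50.9
eef_pos: [0.4866, -0.0828, 0.1287]
ee_rot: [-0.003, -0.04, 0.999, -0.005]
wrist_force: [-0.6, 0.1, -0.2]
finger_gap: 0.0001
```

Run:
```python
from h import *
s=snap('scene','af');t=snap('top','af'); st(); inlays('scene',s,.032);inlays('top',t,.032)
cv2.imwrite('pics/af1.png',np.vstack([cv2.resize(s[150:240,340:450],(660,300)),cv2.resize(t[195:280,150:285],(660,300))]))
```

```text
{'time_s': 51.0, 'joints': [-0.3827, 0.3652, 0.5733, 2.0407, -0.255, 0.8104, 1.9902], 'eef_pos': [0.4866, -0.0819, 0.1287], 'ee_rot': [-0.003, -0.0404, 0.9992, -0.0051], 'wrist_force': [1.3076, 0.993, 0.4867], 'finger_gap': -0.0001}
scene inlay 574.3 204.3 L 102.7 W 41.5 yaw 4.0 [387. 201.] 135.0
scene inlay 570.0 260.5 L 102.9 W 41.0 yaw 3.7 [399. 188.] 135.0
scene inlay 565.9 316.7 L 103.2 W 41.7 yaw 3.9 [411. 176.] 135.0
top inlay 567.1 318.2 L 104.3 W 41.3 yaw 4.0 [170. 232.] 126.0
top inlay 570.8 262.3 L 104.4 W 41.3 yaw 4.0 [192. 230.] 126.0
top inlay 575.1 205.7 L 104.7 W 41.4 yaw 3.8 [215. 228.] 126.0
```

View pics/af1.png

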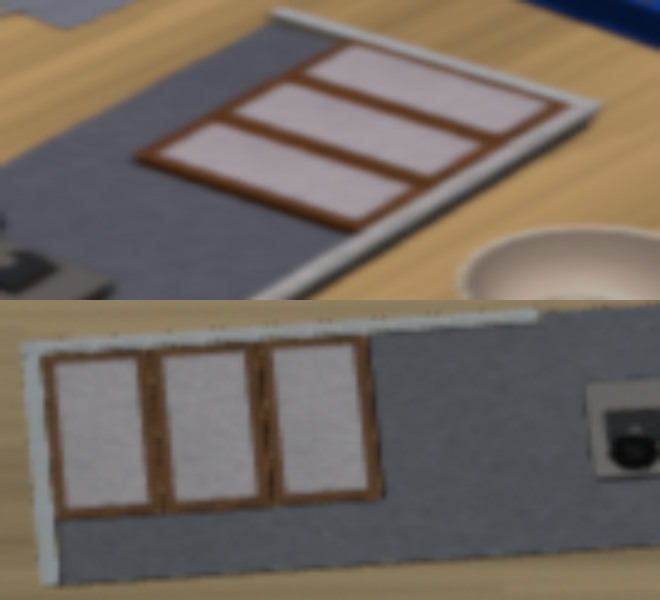

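All face up. Spacing is 56.0 and 56.8 mm, so I'll give one more gentle sideways squeeze on board 3 to be sure, then the lamp.

Call:
step_arm(moves="1.5 5 2 0 0 0 0; 1.5 5 0 0 0 0 0; 1.5 5 0 0 0 0 0; 1.5 5 0 0 0 0 0; 1 2.5 0 0 0 0 0")

```text
time_s: 51.5
eef_pos: [0.552, 0.1399, 0.1479]
ee_rot: [-0.003, -0.041, 0.999, -0.005]
wrist_force: [0.2, -0.2, -0.2]
finger_gap: -0.0001
```

Call:
step_arm(moves="0.3 0 -4 0 0 0 0; 0 0 -4 0 0 0 0; 0 0 -3 0 0 0 0; 0 0 0 0 0 0 0; 0 0 0 0 0 0 0")

```text
time_s: 52.0
eef_pos: [0.5544, 0.1543, 0.0349]
ee_rot: [-0.002, -0.05, 0.999, -0.003]
wrist_force: [0.8, -0.3, 0.8]
finger_gap: -0.0002
```

Call:
step_arm(moves="1.3 0 -0.9 0 0 0 0; 0 0 0 0 0 0 0; 0 0.8 0 0 0 0 0; 0 0.5 0 0 0 0 0; 0 0.5 0 0 0 0 0")

```text
time_s: 52.5
eef_pos: [0.5692, 0.1757, 0.0327]
ee_rot: [0.002, -0.051, 0.999, -0.001]
wrist_force: [-0.2, -0.8, -0.1]
finger_gap: 0.0
```

Call:
step_arm(moves="0 0.3 0 0 0 0 0; 0 0.4 0 0 0 0 0; 0 0.4 0 0 0 0 0; 0 0 0 0 0 0 0; 0 0 0 0 0 0 0")

```text
time_s: 53.0
eef_pos: [0.5687, 0.1895, 0.0335]
ee_rot: [0.002, -0.052, 0.999, -0.001]
wrist_force: [-0.4, -0.1, -0.0]
finger_gap: 0.0
```

Too high again: it slid over the board without contact. Backing off and lowering.

Call:
step_arm(moves="0 -3 0.3 0 0 0 0; 0 -0.6 0 0 0 0 0; 0 0 -1 0 0 0 0; 0 0 -0.2 0 0 0 0; 0 0 0 0 0 0 0")

```text
time_s: 53.5
eef_pos: [0.5685, 0.1526, 0.023]
ee_rot: [0.002, -0.052, 0.999, -0.001]
wrist_force: [0.8, 0.3, 0.4]
finger_gap: 0.0006
```

Call:
step_arm(moves="0 0.8 0.1 0 0 0 0; 0 0.5 0 0 0 0 0; 0 0.4 0 0 0 0 0; 0 0.4 0 0 0 0 0; 0 0.3 0 0 0 0 0")

```text
time_s: 54.0
eef_pos: [0.5683, 0.1653, 0.0235]
ee_rot: [-0.0, -0.048, 0.999, -0.009]
wrist_force: [-2.8, -18.1, 7.1]
finger_gap: 0.0005
```

Call:
step_arm(moves="0 0.3 0 0 0 0 0; 0 0 0 0 0 0 0; 0 -1.5 0 0 0 0 0; -1 -0.5 4 0 0 0 0; -3 -1 5 0 0 0 0")

```text
time_s: 54.5
eef_pos: [0.531, 0.1353, 0.1045]
ee_rot: [-0.004, -0.047, 0.999, -0.014]
wrist_force: [0.3, 1.4, 1.9]
finger_gap: 0.0001
```

Call:
step_arm(moves="-3 -4 3 0 0 0 0; -1 -5 0 0 0 0 0; 0 -3 0 0 0 0 0; 0 0 0 0 0 0 0; 0 0 0 0 0 0 0")

```text
time_s: 55.0
eef_pos: [0.4934, 0.0177, 0.1367]
ee_rot: [0.001, -0.049, 0.999, -0.011]
wrist_force: [-0.2, 0.0, -0.2]
finger_gap: 0.0002
```

Run:
```python
from h import *
s=snap('scene','ag');t=snap('top','ag'); st(); inlays('scene',s,.032);inlays('top',t,.032)
cv2.imwrite('pics/ag1.png',np.vstack([cv2.resize(s[150:240,340:450],(660,300)),cv2.resize(t[195:280,150:285],(660,300))]))
```

```text
{'time_s': 55.1, 'joints': [-0.5886, 0.3478, 0.5652, 2.0375, -0.2224, 0.8185, 1.7715], 'eef_pos': [0.4936, 0.0183, 0.1365], 'ee_rot': [0.0005, -0.0492, 0.9987, -0.0109], 'wrist_force': [1.4207, 0.1362, 0.4283], 'finger_gap': 0.0001}
scene inlay 574.2 205.0 L 102.6 W 40.8 yaw 4.0 [387. 201.] 135.0
scene inlay 570.1 260.7 L 102.7 W 41.5 yaw 4.4 [399. 188.] 135.0
scene inlay 565.9 316.9 L 103.2 W 41.7 yaw 3.9 [411. 176.] 135.0
top inlay 567.1 318.2 L 104.3 W 41.3 yaw 4.0 [170. 232.] 126.0
top inlay 570.9 262.3 L 104.6 W 41.3 yaw 4.0 [192. 230.] 126.0
top inlay 575.2 206.4 L 104.4 W 41.5 yaw 3.8 [215. 228.] 126.0
```

View pics/ag1.png

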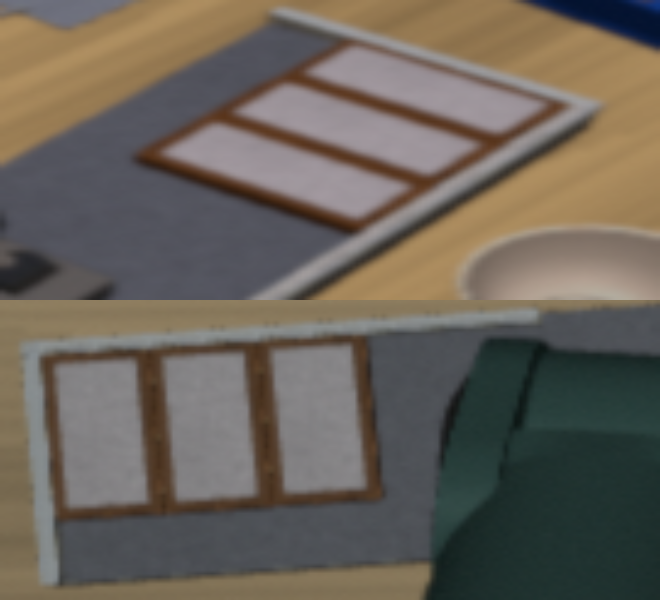

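Spacing is now 56.0 and 56.1 mm, so everything is flush. Next, the lamp lever: ball at (.540,.041,.083), pushed toward +x.

Call:
step_arm(moves="0 2.3 0 0 0 0 0; 0 0 -3 0 0 0 0; 0 0 -2.7 0 0 0 0; 0 0 0 0 0 0 0; 0 0 0 0 0 0 0")

```text
time_s: 55.6
eef_pos: [0.4946, 0.0473, 0.0779]
ee_rot: [0.001, -0.053, 0.999, -0.011]
wrist_force: [0.2, -0.4, -0.0]
finger_gap: -0.0003
```

Run:
```python
from h import *
s=snap('scene','ah'); st()
cv2.imwrite('pics/ah1.png',cv2.resize(s[150:290,280:430],(643,600)))
```

```text
{'time_s': 55.65, 'joints': [-0.5863, 0.4516, 0.5035, 2.0637, -0.2998, 0.6987, 1.7832], 'eef_pos': [0.4945, 0.0473, 0.078], 'ee_rot': [0.0007, -0.0531, 0.9985, -0.0105], 'wrist_force': [-0.5463, 0.0395, -0.9356], 'finger_gap': -0.0002}
```

View pics/ah1.png

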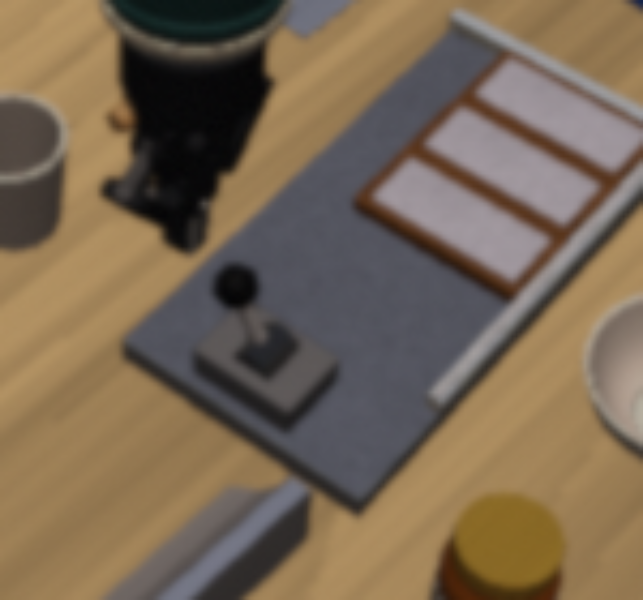

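Call:
step_arm(moves="0 -0.7 -0.3 0 0 0 0; 1.5 0 0 0 0 0 0; 1.5 0.1 0 0 0 0 0; 1.5 0.1 0 0 0 0 0; 1 0.1 0 0 0 0 0")

```text
time_s: 56.15
eef_pos: [0.5515, 0.0415, 0.0791]
ee_rot: [0.002, -0.053, 0.999, -0.01]
wrist_force: [-1.4, 0.8, 0.1]
finger_gap: 0.0
```

Call:
step_arm(moves="1 0.1 0 0 0 0 0; 0.5 0 0 0 0 0 0; 0.5 0 0 0 0 0 0; 0.4 0 0 0 0 0 0; 0 0 0 0 0 0 0")

```text
time_s: 56.65
eef_pos: [0.5641, 0.0403, 0.0767]
ee_rot: [-0.012, -0.052, 0.999, -0.009]
wrist_force: [-0.5, -0.1, 0.8]
finger_gap: 0.0002
```

Run:
```python
from h import *
s=snap('scene','ai'); st()
cv2.imwrite('pics/ai1.png',cv2.resize(s[150:290,280:430],(643,600)))
```

```text
{'time_s': 56.7, 'joints': [-0.5077, 0.5664, 0.4841, 1.876, -0.3295, 0.8049, 1.8233], 'eef_pos': [0.5646, 0.0403, 0.0769], 'ee_rot': [-0.0115, -0.052, 0.9985, -0.0089], 'wrist_force': [-1.0422, -0.1724, 0.0884], 'finger_gap': 0.0}
```

View pics/ai1.png

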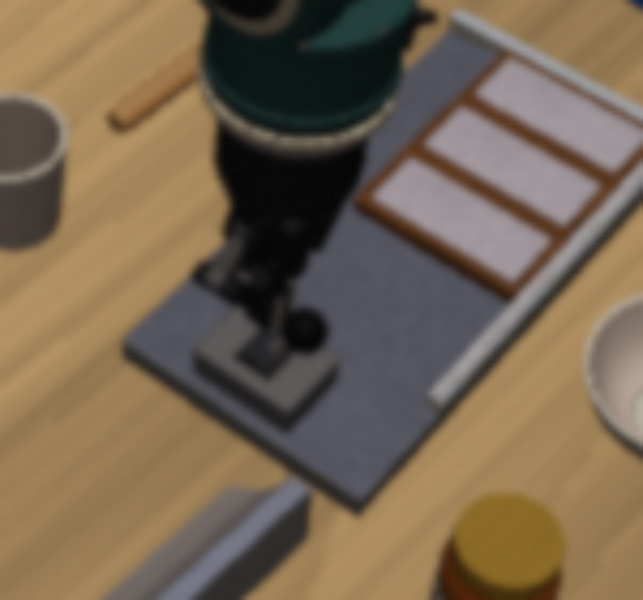

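Lever is over (ball at crop (305,328)). One more push to make sure it's at the stop, then retract.

Call:
step_arm(moves="0.5 0 0 0 0 0 0; 0.5 0 0 0 0 0 0; 0.4 0 0 0 0 0 0; 0.4 0 0 0 0 0 0; 0 0 0 0 0 0 0")

```text
time_s: 57.2
eef_pos: [0.564, 0.0387, 0.0735]
ee_rot: [-0.032, -0.051, 0.998, -0.007]
wrist_force: [-0.4, 0.2, 0.5]
finger_gap: -0.0002
```

Call:
step_arm(moves="-1 0 0 0 0 0 0; -3 0 2 0 0 0 0; 0 -2 5 0 0 0 0; 0 -5 4 0 0 0 0; -2 -5 2 0 0 0 0")

```text
time_s: 57.7
eef_pos: [0.5046, -0.063, 0.1928]
ee_rot: [-0.032, -0.056, 0.998, -0.007]
wrist_force: [0.5, -0.5, -0.3]
finger_gap: 0.0002
```

Call:
step_arm(moves="-2 -5 0 0 0 0 0; -2 -3 0 0 0 0 0; 0 0 0 0 0 0 0; 0 0 0 0 0 0 0; 0 0 0 0 0 0 0")

```text
time_s: 58.2
eef_pos: [0.4635, -0.1472, 0.1972]
ee_rot: [-0.026, -0.053, 0.998, -0.008]
wrist_force: [-0.2, -0.3, 0.5]
finger_gap: 0.0
```

Run:
```python
from h import *
s=snap('scene','aj');t=snap('top','aj'); st(); inlays('scene',s,.032);inlays('top',t,.032)
cv2.imwrite('pics/aj1.png',np.vstack([cv2.resize(s[140:290,280:480],(533,400)),cv2.resize(t[195:280,150:300],(533,200))[:, :]]) if 0 else cv2.resize(s[150:290,280:430],(643,600)))
cv2.imwrite('pics/aj2.png',cv2.resize(t[190:300,150:310],(800,550)))
```

```text
{'time_s': 58.3, 'joints': [-0.3336, 0.2746, 0.6541, 1.9737, -0.1588, 0.9971, 2.0731], 'eef_pos': [0.4638, -0.1467, 0.1971], 'ee_rot': [-0.0258, -0.0535, 0.9982, -0.0077], 'wrist_force': [0.2339, 0.1662, 0.3577], 'finger_gap': 0.0002}
scene inlay 574.2 205.0 L 102.6 W 40.8 yaw 4.0 [387. 201.] 135.0
scene inlay 570.1 260.7 L 102.7 W 41.5 yaw 4.4 [399. 188.] 135.0
scene inlay 566.0 316.8 L 103.2 W 41.9 yaw 4.1 [411. 176.] 135.0
top inlay 567.1 318.2 L 104.3 W 41.3 yaw 4.0 [170. 232.] 126.0
top inlay 570.9 262.3 L 104.6 W 41.3 yaw 4.0 [192. 230.] 126.0
top inlay 596.9 -294.7 L 119.3 W 25.2 yaw -87.5 [416. 214.] 126.0
top inlay 575.2 206.5 L 104.4 W 41.3 yaw 4.0 [215. 228.] 126.0
```

View pics/aj1.png

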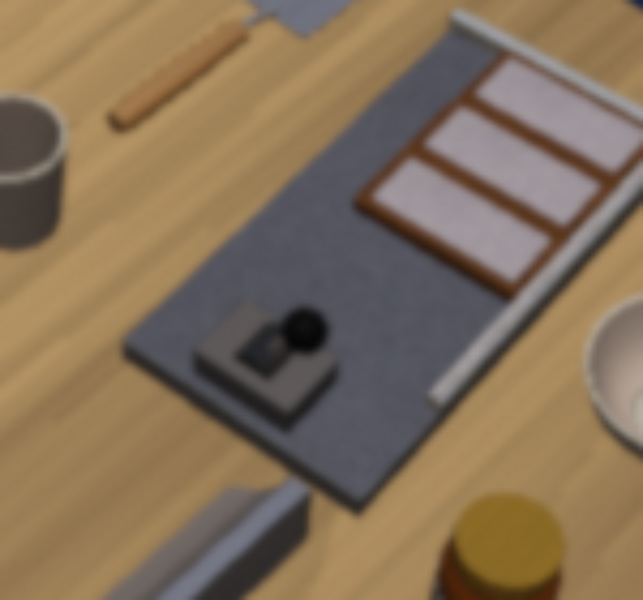

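View pics/aj2.png

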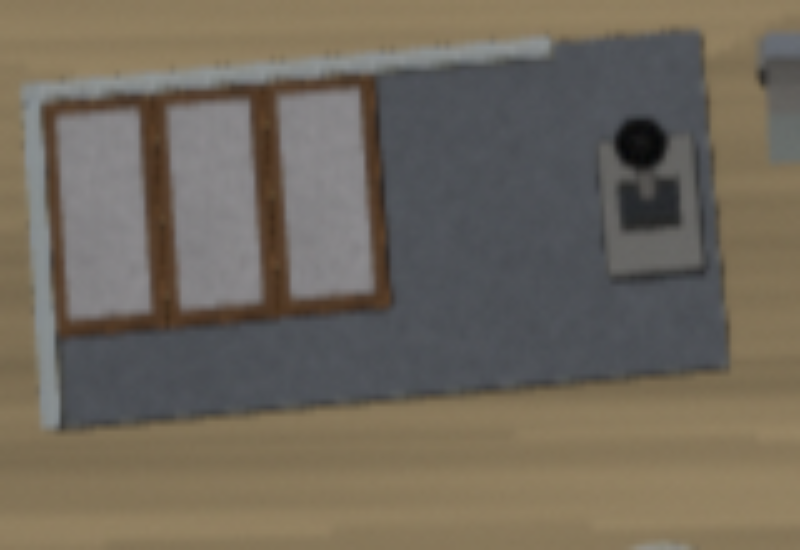

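View pics/aj_scene.png

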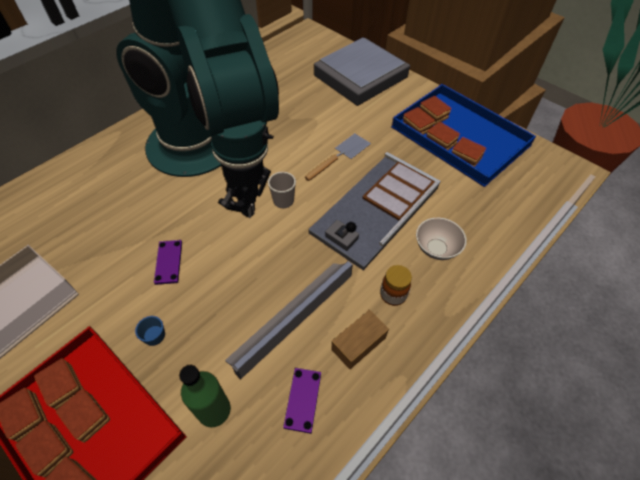

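Run:
```python
from h import *
a=tri((397/2.4+170,184/2.4+140),(360/2.58+140,136/2.58+185)); b=tri((351.1,226.5),(278,218.6)); print(a,b,b-a, 'expect ~48 mm')
x,y=(cv2.imread(f'pics/{k}_scene.png').astype(int) for k in('a','aj'))
for nm,(u,v) in dict(mug=(282,188),spat=(335,155),bowl=(440,238),jar=(396,283),box=(360,338),bottle=(205,395),ram=(150,331),p1=(168,262),p2=(303,400)).items():
    print(nm,np.abs(x-y)[v-15:v+15,u-15:u+15].mean().round(1))
```

```text
[0.54027143 0.04022972 0.08503092] [0.58711971 0.04323104 0.08632221] [0.04684828 0.00300132 0.00129129] expect ~48 mm
mug 5.6
spat 4.9
bowl 5.6
jar 3.2
box 3.7
bottle 1.9
ram 2.9
p1 3.5
p2 3.7
```

```bash
python3 -c "
from rig import r
print(r.finish_job())"
```

```text
the job is handed in; nothing more can be done
None
```

I turned all three boards face up at the kerb and set them in the rail corner of the plinth. The lamp lever was pushed over last, and the job is handed in at about 58 s.

**Last checks**
- **Boards:** all three show the pale inlay. Centre spacing from the top camera is 56.0 and 56.1 mm, and all three lie at yaw 4.0°, matching the rails. Each stopped against the rails when pushed.
- **Lever:** the ball moved 46.9 mm in the images against about 48 mm expected. Further pushing at its stop did not move it.
- **Other things:** the mug, spatula, bowl, jar, box, bottle, ramekin and both purple boards look unmoved when the first and last pictures are compared.

**What went off plan**
- Board 2 was knocked aside during the run; I measured it again and picked it up from its new place.
- Two pushes on board 3 ran too high. One stopped at its end and one passed over its top; neither showed any contact force, and I repeated both lower.
- Before the last sideways push, the gap between boards 2 and 3 measured about 0.8 mm; it closed.
- One push into the back rail reached 62 N along x (about 75 N in total), under the 120 N limit. I used gentler steps after that.
- The two cameras disagreed by 3 to 5 mm near the kerb, so I used the top camera there.

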